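Set out the milk and honey board of a breakfast buffet

TASK

Set out the milk and honey board for breakfast: stand the steel milk jug centred on the white saucer, the honey jar (yellow lid) centred on the round cork coaster, and the white sugar pot on the board half-way between saucer and coaster, in line with them. Put the blue label centred in front of the milk and the yellow label centred in front of the honey, on the bare strip of board on the guests' side (the long edge away from the robot), fully on the board and square to that edge. Keep the full jug upright, and leave the jam jar and the spoons where they are.

Things in the scene. Friction and masses are not known exactly. Their poses are not given: they have to be found in the camera images.
- jug_c (a point): Full closed steel jug, black lid and side handle, 0.3 to 0.6 kg, on the table. Point: on its axis, half-way up its 150 mm; z up, handle towards -x. Foot 66 mm, body 72 mm across up to 70 mm above the foot, narrowing to 54 at 108; above that the cylindrical lid to grip, 50 mm across, 108 to 150 mm above the foot (33 to 75 above the point). Handle: to 65 mm from the axis, up to 102 mm high.
- honey_c (a point): Honey jar: amber glass, white paper band, yellow lid; round, 56 mm across (lid 54, from 61 mm up), 76 mm high, about 0.25 kg, standing on the table. The point is on its axis, half-way up (38 mm above its foot); z up.
- sugar_c (a point): White porcelain sugar pot with a fixed domed lid and small knob; round, 58 mm across with straight sides from 6 to 48 mm above its foot, 71 mm high in all, 0.22 kg, standing on the table. The point is on its axis, half-way up (35 mm above its foot); z up.
- label_blue_c (a point): Blue label on the table: upright plate with the same blue card on both faces, 10 mm thick (x), 70 wide (y), in a pale wood foot 30 x 74 x 14 mm; 66 mm high in all, 0.09 kg. Point: its centre, half-way up (33 mm above the underside); z up, x square to the card. The bare plate to grip runs from 14 to 66 mm above the underside. Either face may be the front.
- label_yellow_c (a point): Yellow label, in all else the same as the blue one: plate 10 mm thick (along x), 70 mm wide (along y), foot 30 x 74 x 14 mm, 66 mm high in all. The point is at its centre, half-way up (33 mm above its underside); z up.
- board: Dark wood board, fixed on the table, 240 (x) x 400 (y) x 12 mm. Origin: centre of its underside (top at z = 12 mm); x points to the guests (away from the robot), y along its length; turned by up to 12 degrees. Saucer and coaster lie on it at x = -35 mm, one at y = +120, one at y = -120, either way round. The bare front strip runs from the saucer's rim (x = 31 mm) to the front edge (x = 120).
- saucer: White porcelain saucer, 132 mm across, fixed on the board. Origin at the centre of its underside, on the board's top; axes as the board's. Its flat inner floor, about 96 mm across, is 6 mm above the origin, the rim 13 mm above.
- coaster: Round cork coaster, 90 mm across, 6 mm thick, fixed on the board. Origin at the centre of its underside, on the board's top; axes as the board's.
- jam_c (a point): Red jam jar with red lid, same shape as the honey jar: 56 mm across, 76 mm high, standing on the table among the things to be moved; not part of the job, to be left alone. The point is on its axis, half-way up (38 mm).
- spoons: Steel tumbler full of spoons, 76 mm across, about 175 mm high with the spoons, on the guests' side beyond the board; to be left alone. Origin at the centre of its underside.
There are look-alikes about, which are no part of the job. Leave any orange or red look-alike of the part that bears jug_c alone.

How it is judged (in metres and radians):
At the end, for the whole second after the job is handed in: Jug on the saucer's floor, honey on the coaster (14 mm from centre); sugar on the board, 15 mm from half-way, both ways; each label on the board before its own thing (15 mm sideways, 45 to 108 mm ahead of the board's middle), square within 0.2 rad; all upright within 0.1 rad and at rest (horizontal distance between jug_c and saucer below 0.014 m and z of jug_c in the frame of saucer between 0.076 and 0.086 m and linear speed of each of jug, honey, sugar, label_blue, label_yellow below 0.02 m/s and angle between each of jug_c, honey_c, sugar_c, label_blue_c, label_yellow_c's own z axis and vertical below 0.1 rad and horizontal distance between honey_c and coaster below 0.014 m and z of honey_c in the frame of coaster between 0.039 and 0.049 m and x of sugar_c in the frame of board between -0.05 and -0.02 m and y of sugar_c in the frame of board between -0.015 and 0.015 m and z of sugar_c in the frame of board between 0.043 and 0.051 m and x of label_blue_c in the frame of board between 0.045 and 0.108 m and y of label_blue_c in the frame of saucer between -0.015 and 0.015 m and z of label_blue_c in the frame of board between 0.041 and 0.049 m and angle between the x axis of each of label_blue_c, label_yellow_c and the x axis of board, either way round below 0.2 rad and x of label_yellow_c in the frame of board between 0.045 and 0.108 m and y of label_yellow_c in the frame of coaster between -0.015 and 0.015 m and z of label_yellow_c in the frame of board between 0.041 and 0.049 m); the robot touches nothing.
It fails at once if the jug is tipped by more than 0.5 rad (angle between jug_c's own z axis and vertical above 0.5 rad).
It fails at once if the jam jar is moved by more than 25 mm (distance of jam_c from where it was at the start of the episode above 0.025 m).
It fails at once if the spoons are moved by more than 25 mm (distance of spoons from where it was at the start of the episode above 0.025 m).
It also fails if it takes over 131 s, if anything falls off the work surface, if the arm or the gripper's body presses on something with over 40 N, if the wrist force passes 120 N, or if a joint passes its speed limit or range.

ROBOT

A 7-joint arm with a two-finger parallel gripper is mounted at the origin on the work surface. World frame = base frame: x ahead of the robot, y to its left, z up, the work surface at z = 0. Lengths are in mm, angles in rad, forces in N, time in s.
With the tool pointing down it reaches from about 400 to 875 mm from the base axis. Payload 4.4 kg.
Tool frame: the origin (TCP) lies midway between the tips of the shut fingers; the grasp point (between the pads) lies 19 mm behind it; z points along the fingers, y is the line along which they close (so a half turn about z gives the same grasp; the last joint's range is limited). The gripper opens to 85 mm and grips with 20 to 120 N. Pads are 22 mm wide; open, the fingers measure 114 mm over their backs; the gripper's body (76 mm by 85 mm) begins 54 mm behind the grasp point. The pads swing forward as they close: fully open they stand 13 mm farther back than shut.
Start: joints at [1.045, 0.628, 0.038, 1.517, -0.027, 0.996, -0.02], TCP at [288.478, -582.493, 231.313] pointing down, gripper open.
Joint ranges: [-3.06, 3.06], [-0.37, 2.12], [-1.25, 1.32], [0.18, 2.47], [-1.1, 4.24], [0.23, 1.98], [-2.94, 2.94]. Speed limits (rad/s): [2.57, 2.57, 3.14, 3.14, 3.14, 3.14, 3.14].

INTERFACE

Orientations are given as [roll, pitch, yaw] about the fixed x, y, z axes, in that order (R = Rz(yaw) Ry(pitch) Rx(roll)).
In Python, from cell import read_state, get_image, finish_job gives the robot as it stands.
- The arm moves only by the tool send_rows, never from a script. Its argument "series" is a list of rows, each an object of numbers: "ax", "ay", "az": the turn, a rotation vector about the tool's x, y, z in rad; "dx", "dy", "dz": the shift along the tool's x, y, z in cm; "hand": the closure, from 0 (fully open) to 1 (shut). In form: [{"ax": .., "ay": .., "az": .., "dx": .., "dy": .., "dz": .., "hand": ..}, ...]. A call has 1 to 10 rows; each row is the pose to reach, as a shift and turn from the pose commanded when the call began, along the tool's axes at that moment; what a row does not reach only later rows make up. A row lasts 1/10 s, in which the tool goes at most 50 mm and 8.59 degrees, less where a joint would pass 70% of its speed; a pose out of reach is approached as far as the arm can. A call with a gripper value outside its range is refused whole. The fingers move at their own pace and stop on an object; the grip force is fixed at half the most. Time passes only in rows, so rows that repeat a pose let the fingers close. It gives the time, the measured TCP pose, the force, the opening and the grip force at its end, in the units of the state.
- read_state(): the state, without advancing time (a new reading comes with each control period).
- get_image(name): name is "scene" or "side" or "wrist"; returns a dict with "pixels" (400x640x3 uint8, red, green, blue), "mtx" (3x3 intrinsics, pixels), "k1" (the pictures are not rectified: a ray, as slopes to the right and down, at radius r is drawn at 1 + k1 r^2 times it, then the intrinsics apply), "R" (3x3) and "t" (3): a world point X has camera coordinates R X + t. Camera axes: x right, y down, z forward; pixel columns grow to the right and rows downward; lengths in mm; the calibration is good to about 2 mm. A picture is of the moment at which its call begins. There is no depth.
- finish_job(): hands the job in; it is judged then, once.
The state is a dict: "clock": time; "qpos": joint angles; "qd": joint speeds; "tau": joint torques, N m; "eef_pos": TCP position; "tool_rot": TCP orientation; "force": force on the tool from outside, world axes, zero at the start; "torque": the same for the moment, N m; "width": finger opening in mm; "gripper_force": force on a finger pad.
Only numpy, scipy, OpenCV 4.12 (cv2) and the standard library are available. Lean on these libraries where they do the work, as an engineer would, in place of code of your own. Each camera call takes 0.05 s, during which the arm holds its last target. There are 200 camera calls.

## Working session

There is one attempt and no reset: what is moved stays moved. The work goes in short steps, Python scripts to look and compute and a tool call to move; the robot and the scene stay as the last step left them, time stands still between calls to the robot, and variables do not carry over. Pictures are saved under pics/ and viewed, at most 14 in all, crops included, and the job is handed in when it is done.

Besides the shell and the picture viewer there is one more tool, called after "Request:" as a command line: name --argument value ..., lists and objects as JSON in quotes. send_rows: Moves the arm, as the interface text tells. Its arguments: {"type":"object","properties":{"series":{"type":"array","items":{"type":"object","properties":{"ax":{"type":"number"},"ay":{"type":"number"},"az":{"type":"number"},"dx":{"type":"number"},"dy":{"type":"number"},"dz":{"type":"number"},"hand":{"type":"number"}}}}},"required":["series"]}

```bash
mkdir -p pics; ls; cat > h.py <<'E'
import numpy as np, cv2
from cell import read_state, get_image, finish_job
def snap(name, fn=None):
    d=get_image(name)
    if fn: cv2.imwrite('pics/'+fn, cv2.cvtColor(np.array(d['pixels']),cv2.COLOR_RGB2BGR))
    np.savez('last_'+name+'.npz',**d)
    return d
def ray(d,u,v):
    K=np.array(d['mtx']);k1=float(d['k1'])
    x=(u-K[0,2])/K[0,0];y=(v-K[1,2])/K[1,1]
    s=1.
    for _ in range(20): s=1/(1+k1*((x*s)**2+(y*s)**2))
    R=np.array(d['R']);t=np.array(d['t']).ravel()
    return -R.T@t, R.T@np.array([x*s,y*s,1])
def onz(d,u,v,z):
    c,r=ray(d,u,v); return c+r*(z-c[2])/r[2]
def proj(d,X):
    p=np.array(d['R'])@np.array(X,float)+np.array(d['t']).ravel()
    x,y=p[:2]/p[2];f=1+float(d['k1'])*(x*x+y*y);K=np.array(d['mtx'])
    return np.array([K[0,0]*x*f+K[0,2],K[1,1]*y*f+K[1,2]])
E
python3 - <<'E'
from h import *
for n in('scene','side','wrist'):
    d=snap(n,n+'0.png'); c,r=ray(d,320,200); print(n,c.round(),r.round(2),d['mtx'][0][0],d['k1'])
s=read_state();print({k:np.round(v,3) for k,v in s.items()})
E
```

```text
pics
scene [1406.   13.  825.] [-0.75 -0.05 -0.66] 372.8989009362243 -0.010395542374653772
side [ 258.  810. 1193.] [ 0.18 -0.61 -0.77] 424.5041357854321 -0.09064782656170382
wrist [ 362. -546.  373.] [-0.29 -0.14 -0.94] 277.94425128558873 -0.04996804071499575
{'clock': np.float64(0.15), 'qpos': array([ 1.045,  0.629,  0.038,  1.518, -0.027,  0.996, -0.02 ]), 'qd': array([ 0.001, -0.   ,  0.001, -0.002, -0.   , -0.001,  0.   ]), 'tau': array([ 1.0000e-03, -5.6380e+01,  1.2280e+00, -1.9365e+01,  1.1000e-02,
        7.0000e-03,  0.0000e+00]), 'eef_pos': array([ 288.284, -582.053,  230.592]), 'tool_rot': array([-3.14, -0.  ,  0.46]), 'force': array([-0.034, -0.363,  0.653]), 'torque': array([ 0.022,  0.049, -0.013]), 'gripper_force': np.float64(0.0), 'width': np.float64(85.304)}
```

View pics/scene0.png

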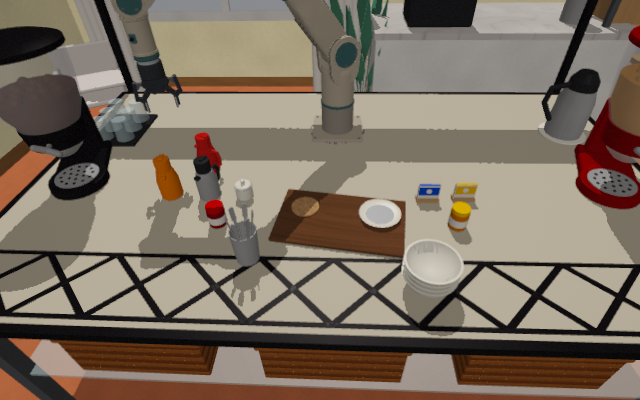

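View pics/side0.png

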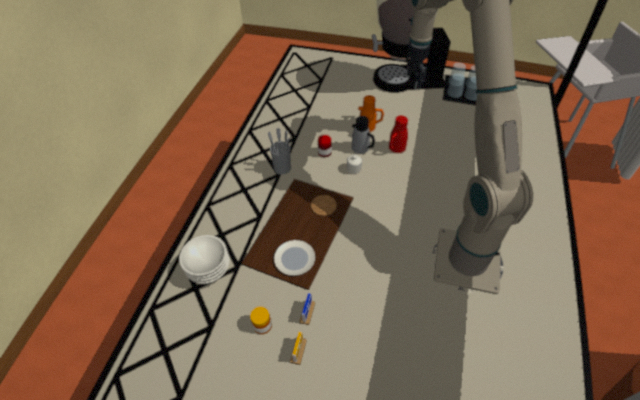

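```bash
python3 - <<'E'
from h import *
a=cv2.imread('pics/scene0.png')[125:265,140:490]; b=cv2.imread('pics/side0.png')[100:370,230:430]
a=cv2.resize(a,None,fx=2.28,fy=2.28,interpolation=cv2.INTER_CUBIC)
cv2.imwrite('pics/c1.png',a)
cv2.imwrite('pics/c2.png',cv2.resize(b,None,fx=2.2,fy=2.2,interpolation=cv2.INTER_CUBIC))
for n in('scene','side'):
    d=np.load(f'last_{n}.npz'); im=d['pixels']; hsv=cv2.cvtColor(im,cv2.COLOR_RGB2HSV)
    for nm,lo,hi in(('blue',(105,120,50),(130,255,255)),('yellow',(20,150,100),(32,255,255)),('red',(0,200,60),(4,255,255)),('white',(0,0,170),(179,40,255)),('brown',(3,90,20),(18,255,110))):
        m=cv2.inRange(hsv,lo,hi); k,l,st,c=cv2.connectedComponentsWithStats(m)
        for i in range(1,k):
            x,y,w,h,A=st[i]
            if 25<A<12000 and 130<x<480 and 100<y<370: print(n,nm,(x,y,w,h),A,c[i].round(1))
E
```

```text
scene blue (np.int32(421), np.int32(184), np.int32(19), np.int32(2)) 29 [428.4 184.7]
scene blue (np.int32(419), np.int32(188), np.int32(21), np.int32(7)) 114 [428.8 191. ]
scene yellow (np.int32(457), np.int32(183), np.int32(20), np.int32(2)) 40 [466.5 183.5]
scene yellow (np.int32(455), np.int32(187), np.int32(22), np.int32(7)) 113 [465.5 190. ]
scene yellow (np.int32(452), np.int32(201), np.int32(19), np.int32(17)) 246 [461.  208.7]
scene red (np.int32(195), np.int32(133), np.int32(26), np.int32(34)) 460 [206.5 148.6]
scene red (np.int32(205), np.int32(200), np.int32(18), np.int32(15)) 191 [213.3 207. ]
scene white (np.int32(170), np.int32(160), np.int32(39), np.int32(77)) 1425 [188.7 202.8]
scene white (np.int32(220), np.int32(160), np.int32(105), np.int32(69)) 3805 [262.4 184.7]
scene white (np.int32(359), np.int32(199), np.int32(42), np.int32(29)) 932 [379.7 212.8]
scene white (np.int32(286), np.int32(246), np.int32(91), np.int32(12)) 465 [317.9 252.8]
scene white (np.int32(277), np.int32(261), np.int32(47), np.int32(23)) 580 [296.8 269.1]
scene white (np.int32(344), np.int32(2
[... 1479 characters left out ...]
]
side yellow (np.int32(293), np.int32(332), np.int32(10), np.int32(25)) 115 [297.3 343.7]
side red (np.int32(390), np.int32(116), np.int32(17), np.int32(36)) 372 [398.9 134.8]
side red (np.int32(319), np.int32(136), np.int32(12), np.int32(12)) 98 [324.8 140.9]
side white (np.int32(349), np.int32(155), np.int32(13), np.int32(10)) 81 [356. 160.]
side white (np.int32(180), np.int32(234), np.int32(50), np.int32(40)) 1084 [201.  253.2]
side white (np.int32(275), np.int32(241), np.int32(38), np.int32(33)) 483 [292.3 255.3]
side brown (np.int32(389), np.int32(121), np.int32(8), np.int32(25)) 30 [392.  132.3]
side brown (np.int32(241), np.int32(180), np.int32(112), np.int32(109)) 5296 [299.1 228.4]
```

View pics/c1.png

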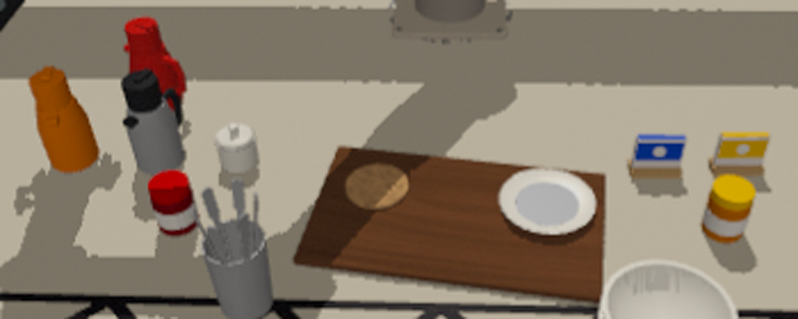

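View pics/c2.png

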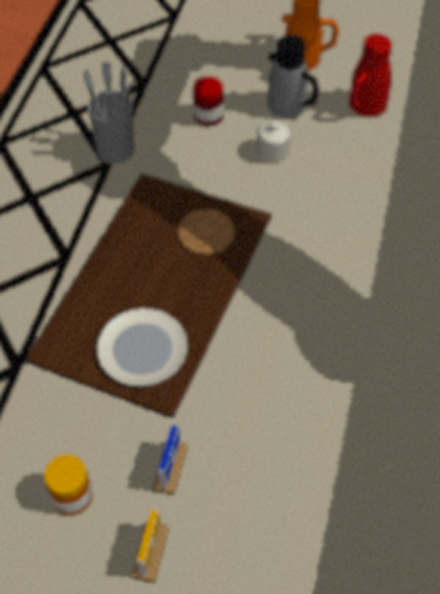

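```bash
cat >> h.py <<'E'
def tri(pairs):
    A=np.zeros((3,3));b=np.zeros(3)
    for d,u,v in pairs:
        c,r=ray(d,u,v); r=r/np.linalg.norm(r);P=np.eye(3)-np.outer(r,r);A+=P;b+=P@c
    return np.linalg.solve(A,b)
E
python3 - <<'E'
from h import *
S=np.load('last_scene.npz');D=np.load('last_side.npz')
f=lambda u,v:(140+u/2.28,125+v/2.28); g=lambda u,v:(230+u/2.2,100+v/2.2)
print('scene corners',[onz(S,*f(*p),12)[:2].round() for p in((338,148),(605,175),(603,298),(296,260))])
print('side corners',[onz(D,*g(*p),12)[:2].round() for p in((271,214),(172,414),(25,357),(140,175))])
print('coaster',onz(S,*f(377,186),18).round(1),onz(D,*g(206,231),18).round(1))
print('saucer rim',onz(S,*f(547,200.5),25).round(1),onz(D,*g(142.5,346),25).round(1),'floor',onz(S,*f(547,203.5),18).round(1),onz(D,*g(142,349),18).round(1))
print('blue',onz(S,429,190,42).round(1),onz(D,306.4,304,42).round(1),tri([(S,429,190),(D,306.4,304)]).round(1))
print('yel',onz(S,465.8,189.5,42).round(1),onz(D,297.3,343.7,42).round(1),tri([(S,465.8,189.5),(D,297.3,343.7)]).round(1))
print('honey top',tri([(S,*f(732,189)),(D,*g(66,472))]).round(1),onz(S,*f(732,189),76).round(1),onz(D,*g(66,472),76).round(1))
print('jam top',tri([(S,*f(169,182)),(D,*g(209,85))]).round(1),onz(S,*f(169,182),76).round(1),onz(D,*g(209,85),76).round(1))
print('jug lid top',onz(S,*f(142,77),150).round(1),onz(D,*g(291,43),150).round(1),)
print('sugar knob',tri([(S,*f(234,128)),(D,*g(274,124))]).round(1),onz(S,*f(234,127),69).round(1),onz(D,*g(274,124),69).round(1))
print('spoons',onz(S,*f(235,228),90).round(1))
print('redjug top',onz(S,*f(141,22),150).round(1),onz(D,*g(378,42),150).round(1),'orange',onz(S,*f(47,74),150).round(1))
E
```

```text
scene corners [array([ 431., -161.]), array([482., 230.]), array([712., 200.]), array([ 659., -190.])]
side corners [array([ 416., -158.]), array([472., 231.]), array([707., 197.]), array([ 650., -187.])]
coaster [520.4 -94.7  18. ] [508.7 -92.7  18. ]
saucer rim [551.5 141.3  25. ] [542.1 142.9  25. ] floor [550. 142.  18.] [543. 144.  18.]
blue [456.  306.1  42. ] [457.8 297.   42. ] [458.5 302.1  46.3]
yel [450.5 425.8  42. ] [448.8 418.2  42. ] [450.3 422.1  44. ]
honey top [571.  375.1  70.4] [577.9 373.2  76. ] [568.9 376.3  76. ]
jam top [ 576.4 -368.6   71.4] [ 583.5 -364.3   76. ] [ 574.9 -366.4   76. ]
jug lid top [ 448.1 -423.4  150. ] [ 444.6 -425.6  150. ]
sugar knob [ 446.8 -309.4   62.7] [ 455.4 -304.6   69. ] [ 445.3 -306.8   69. ]
spoons [ 680.4 -253.2   90. ]
redjug top [ 302.9 -467.5  150. ] [ 300.2 -465.9  150. ] orange [ 443.3 -561.2  150. ]
```

Request:
send_rows --series '[{"dx": 23.9,"dy": -16.3,"dz": -10},{"dx": 23.9,"dy": -16.3,"dz": -10},{"dx": 23.9,"dy": -16.3,"dz": -10},{"dx": 23.9,"dy": -16.3,"dz": -10},{"dx": 23.9,"dy": -16.3,"dz": -10},{"dx": 23.9,"dy": -16.3,"dz": -10},{"dx": 23.9,"dy": -16.3,"dz": -10},{"dx": 23.9,"dy": -16.3,"dz": -10},{"dx": 23.9,"dy": -16.3,"dz": -10}]'

```text
invalid input at $.series[0]: expected keys ax, ay, az, dx, dy, dz, hand
```

```bash
python3 - <<'E'
from h import *
d=snap('wrist','w1.png');c,r=ray(d,320,200);print(c.round(),r.round(2)); s=read_state();print(s['eef_pos'].round(1),s['tool_rot'].round(3),s['qpos'].round(2))
E
```

```text
[ 362. -546.  373.] [-0.29 -0.14 -0.94]
[ 288.3 -582.1  230.7] [-3.14  0.    0.46] [ 1.05  0.63  0.04  1.52 -0.03  1.   -0.02]
```

View pics/w1.png

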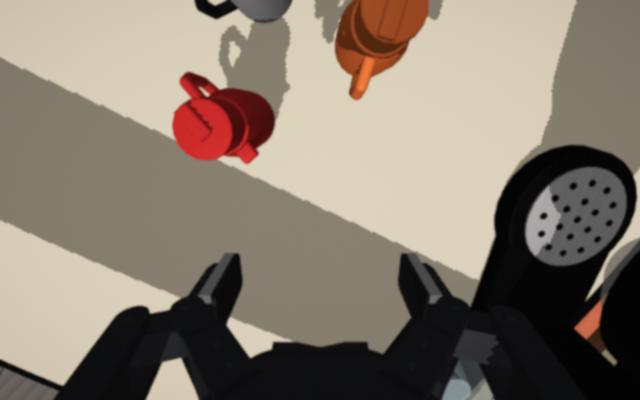

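Request:
send_rows --series '[{"ax": 0,"ay": 0,"az": 0,"dx": 23.9,"dy": -16.3,"dz": -10,"hand": 0},{"ax": 0,"ay": 0,"az": 0,"dx": 23.9,"dy": -16.3,"dz": -10,"hand": 0},{"ax": 0,"ay": 0,"az": 0,"dx": 23.9,"dy": -16.3,"dz": -10,"hand": 0},{"ax": 0,"ay": 0,"az": 0,"dx": 23.9,"dy": -16.3,"dz": -10,"hand": 0},{"ax": 0,"ay": 0,"az": 0,"dx": 23.9,"dy": -16.3,"dz": -10,"hand": 0},{"ax": 0,"ay": 0,"az": 0,"dx": 23.9,"dy": -16.3,"dz": -10,"hand": 0},{"ax": 0,"ay": 0,"az": 0,"dx": 23.9,"dy": -16.3,"dz": -10,"hand": 0},{"ax": 0,"ay": 0,"az": 0,"dx": 23.9,"dy": -16.3,"dz": -10,"hand": 0},{"ax": 0,"ay": 0,"az": 0,"dx": 23.9,"dy": -16.3,"dz": -10,"hand": 0}]'

```text
clock: 1.1
eef_pos: [429.3, -331.5, 330.9]
tool_rot: [3.142, 0.001, 0.458]
force: [-0.1, -0.8, 0.5]
width: 85.4
gripper_force: 0.0
```

```bash
python3 - <<'E'
from h import *
d=snap('wrist','w1.png');c,r=ray(d,320,200);print(c.round(),r.round(2)); s=read_state();print(s['eef_pos'].round(1),s['tool_rot'].round(3),s['qpos'].round(2),s['qd'].round(2))
E
```

```text
[ 503. -295.  473.] [-0.3  -0.15 -0.94]
[ 428.9 -331.9  330.7] [-3.141e+00  2.000e-03  4.570e-01] [ 0.6   0.37  0.02  1.68 -0.    1.09 -0.5 ] [ 0.01  0.01 -0.   -0.   -0.    0.   -0.  ]
```

View pics/w1.png

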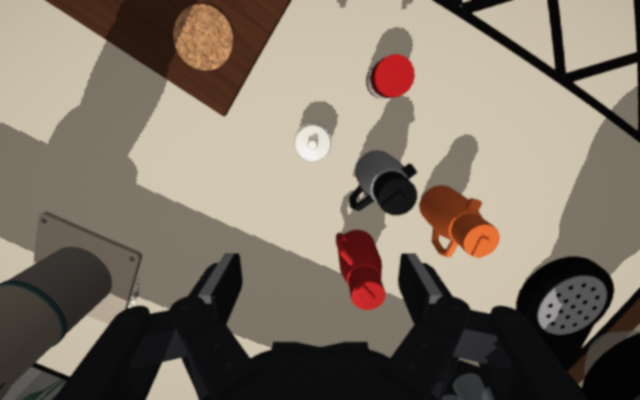

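```bash
python3 - <<'E'
from h import *
d=np.load('last_wrist.npz'); im=d['pixels']; hsv=cv2.cvtColor(im,cv2.COLOR_RGB2HSV)
def comp(m,near):
    k,l,st,c=cv2.connectedComponentsWithStats(m.astype(np.uint8)); i=l[near[1],near[0]]; print(st[i],c[i].round(1)); return l==i
def circ(m,z,nm):
    cs,_=cv2.findContours(m.astype(np.uint8),cv2.RETR_EXTERNAL,cv2.CHAIN_APPROX_NONE); c=max(cs,key=cv2.contourArea)[:,0]
    P=np.array([onz(d,*p,z)[:2] for p in c]); A=np.c_[2*P,np.ones(len(P))]; s=np.linalg.lstsq(A,(P**2).sum(1),rcond=None)[0]; r=np.sqrt(s[2]+s[0]**2+s[1]**2)
    print(nm,s[:2].round(1),'r',r.round(1))
v=hsv[...,2]
m=comp(v<45,(397,194)); m=cv2.morphologyEx(m.astype(np.uint8),cv2.MORPH_OPEN,np.ones((17,17),np.uint8));circ(m,150,'juglid')
m=comp((hsv[...,1]<30)&(v>185),(320,150)); circ(m,48,'sugar'); 
print('knob',onz(d,313,144,70).round(1))
m=comp((hsv[...,0]<5)&(hsv[...,1]>200)&(v>150),(393,76)); circ(m,76,'jam')
print('coaster',onz(d,204,37,18).round(1),'corner',onz(d,224,115,12).round(1),onz(d,225,107,12).round(1))
print('handle',onz(d,356,203,80),onz(d,411,170,100))
a=im[110:230,290:450];cv2.imwrite('pics/z.png',cv2.cvtColor(cv2.resize(a,None,fx=4,fy=4),cv2.COLOR_RGB2BGR))
E
```

```text
[ 374  165   42   49 1455] [395.2 190.7]
juglid [ 450.5 -422.7] r 25.0
[ 293  126   39   37 1050] [311.9 143.9]
sugar [ 445.4 -310.3] r 27.8
knob [ 448.9 -310.8   70. ]
[ 375   55   38   41 1198] [393.6  75.4]
jam [ 578.5 -367.1] r 24.6
coaster [513.6 -99.2  18. ] corner [ 420.2 -164.2   12. ] [ 432.5 -161.4   12. ]
handle [ 399.52448681 -406.73675126   80.        ] [ 480.87632085 -446.18607488  100.        ]
```

View pics/z.png

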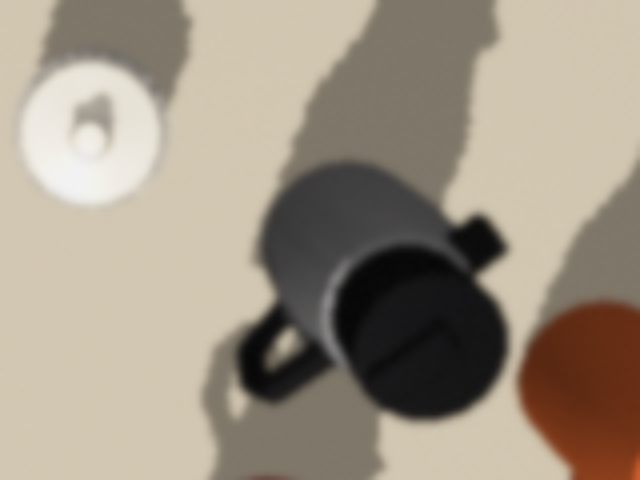

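```bash
cat >> h.py <<'E'
from scipy.spatial.transform import Rotation as Rot
def go(x,y,z,yaw=None):
    s=read_state();R=Rot.from_euler('xyz',s['tool_rot']).as_matrix()
    d=R.T@(np.array([x,y,z])-s['eef_pos'])/10
    y0=s['tool_rot'][2]; yaw=y0 if yaw is None else yaw
    a=Rot.from_matrix(R.T@Rot.from_euler('xyz',[np.pi,0,yaw]).as_matrix()).as_rotvec()
    print('d(cm)',d.round(2),'a',a.round(3),'clock',round(float(s['clock']),2),'q',s['qpos'].round(2))
E
python3 -c "
from h import *
go(449,-423.5,260,-0.4)"
```

```text
d(cm) [-2.23  9.11  7.07] a [0.    0.002 0.857] clock 1.15 q [ 0.6   0.37  0.02  1.68 -0.    1.09 -0.5 ]
```

Request:
send_rows --series '[{"ax": 0,"ay": 0,"az": 0.857,"dx": -2.23,"dy": 9.11,"dz": 7.07,"hand": 0},{"ax": 0,"ay": 0,"az": 0.857,"dx": -2.23,"dy": 9.11,"dz": 7.07,"hand": 0},{"ax": 0,"ay": 0,"az": 0.857,"dx": -2.23,"dy": 9.11,"dz": 7.07,"hand": 0},{"ax": 0,"ay": 0,"az": 0.857,"dx": -2.23,"dy": 9.11,"dz": 7.07,"hand": 0},{"ax": 0,"ay": 0,"az": 0.857,"dx": -2.23,"dy": 9.11,"dz": 7.07,"hand": 0},{"ax": 0,"ay": 0,"az": 0.857,"dx": -2.23,"dy": 9.11,"dz": 7.07,"hand": 0},{"ax": 0,"ay": 0,"az": 0.857,"dx": -2.23,"dy": 9.11,"dz": 7.07,"hand": 0},{"ax": 0,"ay": 0,"az": 0.857,"dx": -2.23,"dy": 9.11,"dz": 7.07,"hand": 0},{"ax": 0,"ay": 0,"az": 0.857,"dx": -2.23,"dy": 9.11,"dz": 7.07,"hand": 0}]'

```text
clock: 2.05
eef_pos: [450.1, -422.5, 260.4]
tool_rot: [3.142, 0.0, -0.397]
force: [-0.7, 0.1, -0.3]
width: 85.5
gripper_force: 0.0
```

```bash
python3 - <<'E'
from h import *
d=snap('wrist','w2.png'); im=d['pixels']; print(proj(d,(449,-423.5,150)),proj(d,(449,-423.5,0)))
go(449,-423.5,118,-0.4)
E
```

```text
[319.93425675 195.24544268] [319.85462432 163.401484  ]
d(cm) [-0.07  0.16 14.25] a [-0.     0.     0.003] clock 2.1 q [ 0.56  0.56  0.24  1.58 -0.15  1.02 -1.12]
```

View pics/w2.png

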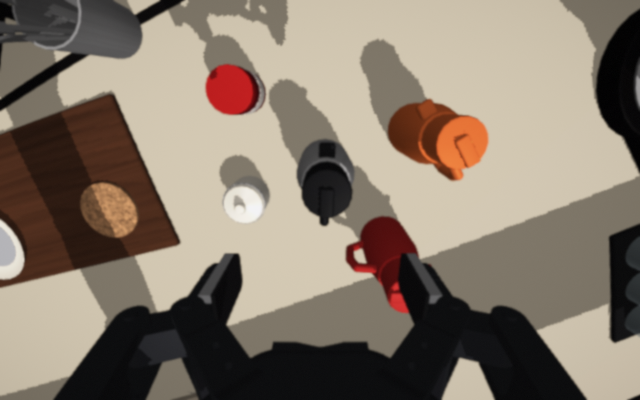

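```bash
python3 - <<'E'
from h import *
d=np.load('last_wrist.npz'); im=d['pixels']; v=im.max(2)
m=((v<60)[150:215,290:365]).astype(np.uint8); m=cv2.morphologyEx(m,cv2.MORPH_OPEN,cv2.getStructuringElement(2,(25,25)))
ys,xs=np.nonzero(m); print(xs.min()+290,xs.max()+290,ys.min()+150,ys.max()+150,xs.mean()+290,ys.mean()+150)
for p in((327,192),(328,193)): print(onz(d,*p,150).round(1))
print('coaster',onz(d,109,209.5,18).round(1),'corner',onz(d,179.5,242,12).round(1),onz(d,114,94.5,12).round(1),'knob',onz(d,241,208,70).round(1))
E
```

```text
303 350 161 214 326.126660341556 188.5972485768501
[ 449.4 -431.   150. ]
[ 448.1 -431.5  150. ]
coaster [ 513.1 -100.3   18. ] corner [ 421.6 -169.3   12. ] [ 649.1 -203.4   12. ] knob [ 448.2 -313.1   70. ]
```

Request:
send_rows --series '[{"ax": 0,"ay": 0,"az": 0,"dx": 0.14,"dy": 0.67,"dz": 4,"hand": 0},{"ax": 0,"ay": 0,"az": 0,"dx": 0.14,"dy": 0.67,"dz": 7,"hand": 0},{"ax": 0,"ay": 0,"az": 0,"dx": 0.14,"dy": 0.67,"dz": 10,"hand": 0},{"ax": 0,"ay": 0,"az": 0,"dx": 0.14,"dy": 0.67,"dz": 12,"hand": 0},{"ax": 0,"ay": 0,"az": 0,"dx": 0.14,"dy": 0.67,"dz": 14.2,"hand": 0},{"ax": 0,"ay": 0,"az": 0,"dx": 0.14,"dy": 0.67,"dz": 14.2,"hand": 0},{"ax": 0,"ay": 0,"az": 0,"dx": 0.14,"dy": 0.67,"dz": 14.2,"hand": 0.1},{"ax": 0,"ay": 0,"az": 0,"dx": 0.14,"dy": 0.67,"dz": 14.2,"hand": 0.2},{"ax": 0,"ay": 0,"az": 0,"dx": 0.14,"dy": 0.67,"dz": 14.2,"hand": 0.28}]'

```text
clock: 3.0
eef_pos: [450.1, -429.3, 120.1]
tool_rot: [3.141, -0.002, -0.397]
force: [-0.6, 0.1, 0.0]
width: 61.4
gripper_force: 0.0
```

```bash
python3 - <<'E'
from h import *
d=snap('wrist','w3.png'); s=read_state(); print(s['eef_pos'],s['width'],s['force'],s['torque'])
E
```

```text
[ 450.02695041 -429.18185407  119.89825947] 61.53397708675666 [0.00437791 0.24940292 0.41035361] [ 0.0319953   0.04286172 -0.00640513]
```

View pics/w3.png

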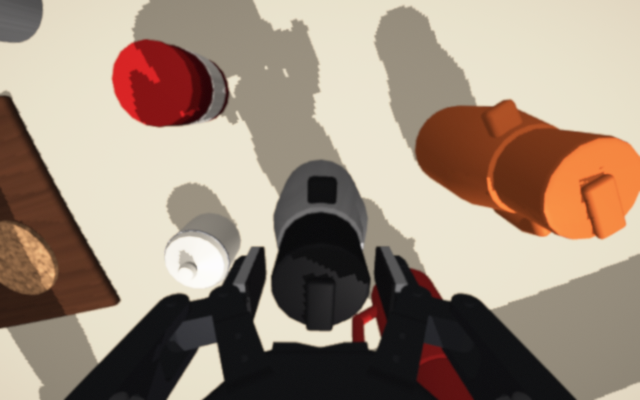

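Request:
send_rows --series '[{"ax": 0,"ay": 0,"az": 0,"dx": 0,"dy": 0,"dz": 0,"hand": 0.35},{"ax": 0,"ay": 0,"az": 0,"dx": 0,"dy": 0,"dz": 0,"hand": 0.42},{"ax": 0,"ay": 0,"az": 0,"dx": 0,"dy": 0,"dz": 0,"hand": 0.6},{"ax": 0,"ay": 0,"az": 0,"dx": 0,"dy": 0,"dz": 0,"hand": 1},{"ax": 0,"ay": 0,"az": 0,"dx": 0,"dy": 0,"dz": 0,"hand": 1},{"ax": 0,"ay": 0,"az": 0,"dx": 0,"dy": 0,"dz": -1,"hand": 1},{"ax": 0,"ay": 0,"az": 0,"dx": 0,"dy": 0,"dz": -3,"hand": 1}]'

```text
clock: 3.75
eef_pos: [448.1, -427.0, 147.3]
tool_rot: [-3.14, 0.005, -0.397]
force: [0.4, 0.8, -3.7]
width: 48.5
gripper_force: 62.8
```

```bash
python3 - <<'E'
from h import *
d=np.load('last_wrist.npz');print('lid',onz(d,321,283,150))
s=read_state(); print(s['eef_pos'],s['width'],s['gripper_force'],s['force'],s['torque'])
go(543,143,270,-0.4)
E
```

```text
lid [ 450.31881988 -431.33468493  150.        ]
[ 448.12912029 -427.01120372  147.26265589] 48.51353712152058 62.777604293078184 [ 0.42656845  0.8007774  -3.6969379 ] [ 0.05381616 -0.02754425  0.02380885]
d(cm) [-13.35 -56.26 -12.1 ] a [-0.002  0.005  0.003] clock 3.75 q [ 0.59  0.69  0.21  1.69 -0.19  0.79 -1.08]
```

Request:
send_rows --series '[{"ax": 0,"ay": 0,"az": 0,"dx": 0,"dy": 0,"dz": -4,"hand": 1},{"ax": 0,"ay": 0,"az": 0,"dx": 0,"dy": 0,"dz": -8,"hand": 1},{"ax": 0,"ay": 0,"az": 0,"dx": -1,"dy": -2,"dz": -12,"hand": 1},{"ax": 0,"ay": 0,"az": 0,"dx": -3,"dy": -5,"dz": -12.3,"hand": 1},{"ax": 0,"ay": 0,"az": 0,"dx": -5,"dy": -9,"dz": -12.3,"hand": 1},{"ax": 0,"ay": 0,"az": 0,"dx": -7,"dy": -13,"dz": -12.3,"hand": 1},{"ax": 0,"ay": 0,"az": 0,"dx": -9.3,"dy": -17,"dz": -12.3,"hand": 1},{"ax": 0,"ay": 0,"az": 0,"dx": -11.6,"dy": -21,"dz": -12.3,"hand": 1},{"ax": 0,"ay": 0,"az": 0,"dx": -13.9,"dy": -25,"dz": -12.3,"hand": 1},{"ax": 0,"ay": 0,"az": 0,"dx": -15.5,"dy": -28,"dz": -12.3,"hand": 1}]'

```text
clock: 4.75
eef_pos: [413.2, -107.3, 271.6]
tool_rot: [-3.141, 0.002, -0.395]
force: [0.2, -0.0, -4.3]
width: 48.2
gripper_force: 63.4
```

Request:
send_rows --series '[{"ax": 0,"ay": 0,"az": 0,"dx": -2.2,"dy": -4,"dz": 0,"hand": 1},{"ax": 0,"ay": 0,"az": 0,"dx": -4.2,"dy": -7.6,"dz": 0,"hand": 1},{"ax": 0,"ay": 0,"az": 0,"dx": -6.2,"dy": -11.3,"dz": 0,"hand": 1},{"ax": 0,"ay": 0,"az": 0,"dx": -6.2,"dy": -11.3,"dz": 0,"hand": 1},{"ax": 0,"ay": 0,"az": 0,"dx": -6.2,"dy": -11.3,"dz": 0,"hand": 1}]'

```text
clock: 5.25
eef_pos: [400.9, 18.5, 271.7]
tool_rot: [3.141, 0.0, -0.394]
force: [-0.6, 0.2, -3.9]
width: 48.3
gripper_force: 63.8
```

```bash
python3 - <<'E'
from h import *
d=snap('wrist','w4.png'); s=read_state(); print(s['eef_pos'],s['tool_rot'],s['width'],s['gripper_force'],s['force'])
E
```

```text
[401.08713494  17.29500269 271.72546177] [ 3.14097675e+00 -2.24509300e-06 -3.96838122e-01] 48.45089120199851 63.7619614508003 [ 0.10602469 -0.70157304 -3.9403069 ]
```

View pics/w4.png

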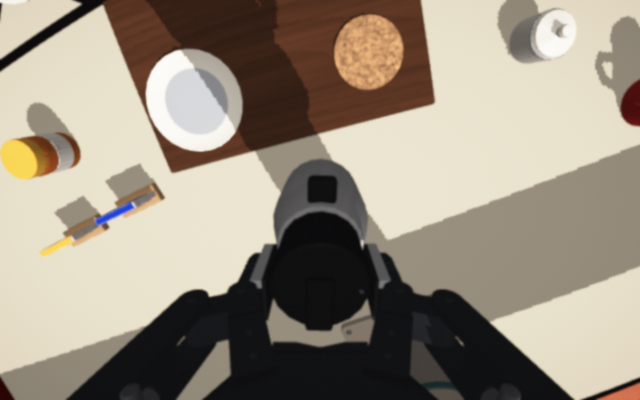

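```bash
cat >> h.py <<'E'
def circ(d,m,z):
    cs,_=cv2.findContours(m.astype(np.uint8),cv2.RETR_EXTERNAL,cv2.CHAIN_APPROX_NONE); c=max(cs,key=cv2.contourArea)
    c=cv2.convexHull(c)[:,0]; P=np.array([onz(d,*p,z)[:2] for p in c]).astype(np.float32)
    e=cv2.fitEllipse(P); return np.round(e[0],1),np.round(e[1],1)
E
python3 - <<'E'
from h import *
d=np.load('last_wrist.npz'); im=d['pixels']; hsv=cv2.cvtColor(im,cv2.COLOR_RGB2HSV);H,Sa,V=cv2.split(hsv)
def lab(m,n):
    k,l=cv2.connectedComponents(m.astype(np.uint8)); return l==l[n[1],n[0]]
box=np.zeros(V.shape,bool); box[40:160,140:250]=1
m=lab(box&(V>110)&(Sa<60)|False,(160,100)); 
fl=np.zeros_like(m); cs,_=cv2.findContours(m.astype(np.uint8),cv2.RETR_EXTERNAL,cv2.CHAIN_APPROX_NONE)
print('rim',circ(d,m,25))
fm=lab((H>95)&(H<130)&(V>120)&(Sa>12)&box,(197,101)); print('floor',circ(d,fm,18),fm.sum())
box=np.zeros(V.shape,bool); box[5:100,325:412]=1
cm=lab(box&(V>130)&(Sa>40),(369,51)); print('coaster',circ(d,cm,18))
print('corners',onz(d,434,102,12).round(1),onz(d,172,171.5,12).round(1))
bl=(H>108)&(H<128)&(Sa>150)&(V>60)
ys,xs=np.nonzero(bl[150:260,60:180]); P=np.c_[xs+60,ys+150]; print('blue n',len(P),P.min(0),P.max(0))
Q=np.array([onz(d,*p,66)[:2] for p in P],np.float32); r=cv2.minAreaRect(Q); print('blue@66',r)
ye=(H>20)&(H<32)&(Sa>130)
ys,xs=np.nonzero(ye[225:260,30:90]); P=np.c_[xs+30,ys+225]; Q=np.array([onz(d,*p,66)[:2] for p in P],np.float32); print('yel@66',len(P),cv2.minAreaRect(Q))
E
```

```text
rim (array([545.6, 140.6]), array([132.1, 132.5]))Traceback (most recent call last):
  File "<stdin>", line 9, in <module>
  File "h.py", line 36, in circ
    e=cv2.fitEllipse(P); return np.round(e[0],1),np.round(e[1],1)
cv2.error: OpenCV(4.12.0) /io/opencv/modules/imgproc/src/shapedescr.cpp:361: error: (-201:Incorrect size of input array) There should be at least 5 points to fit the ellipse in function 'fitEllipseNoDirect'
```

```bash
python3 - <<'E'
from h import *
d=np.load('last_wrist.npz'); im=d['pixels']; hsv=cv2.cvtColor(im,cv2.COLOR_RGB2HSV);H,Sa,V=cv2.split(hsv)
def lab(m,n):
    k,l=cv2.connectedComponents(m.astype(np.uint8)); return l==l[n[1],n[0]]
box=np.zeros(V.shape,bool); box[5:100,325:412]=1
print(hsv[51,369],hsv[20,340],hsv[101,197])
cm=lab(cv2.morphologyEx((box&(V>120)).astype(np.uint8),cv2.MORPH_CLOSE,np.ones((5,5))),(369,51)); print('coaster',circ(d,cm,18))
print('corners',onz(d,434,102,12).round(1),onz(d,172,171.5,12).round(1))
bl=(H>108)&(H<128)&(Sa>150)&(V>60)
ys,xs=np.nonzero(bl[150:260,60:180]); P=np.c_[xs+60,ys+150]; print('blue n',len(P),P.min(0),P.max(0))
Q=np.array([onz(d,*p,66)[:2] for p in P],np.float32); r=cv2.minAreaRect(Q); print('blue@66',r)
ye=(H>20)&(H<32)&(Sa>130)
ys,xs=np.nonzero(ye[225:260,30:90]); P=np.c_[xs+30,ys+225]; Q=np.array([onz(d,*p,66)[:2] for p in P],np.float32); print('yel@66',len(P),cv2.minAreaRect(Q))
go(545.6,140.6,272,-0.4)
E
```

```text
[ 15 118 229] [ 10 157  86] [120   3 220]
coaster (array([511.3, -97.3]), array([90.6, 91.1]))
corners [ 419.1 -162.1   12. ] [474.7 226.6  12. ]
blue n 201 [ 96 203] [132 223]
blue@66 ((456.5630798339844, 304.8244323730469), (7.224732875823975, 63.31556701660156), 1.6081790924072266)
yel@66 171 ((448.871826171875, 423.9676818847656), (7.76507043838501, 63.449493408203125), 1.543718695640564)
d(cm) [  8.56 -16.96  -0.04] a [ 0.001 -0.     0.003] clock 5.3 q [-0.24  0.22  0.15  2.11 -0.04  0.82 -2.03]
```

Request:
send_rows --series '[{"ax": 0,"ay": 0,"az": 0,"dx": 2,"dy": -4,"dz": 0,"hand": 1},{"ax": 0,"ay": 0,"az": 0,"dx": 4,"dy": -8,"dz": 0,"hand": 1},{"ax": 0,"ay": 0,"az": 0,"dx": 6.5,"dy": -13,"dz": 0,"hand": 1},{"ax": 0,"ay": 0,"az": 0,"dx": 8.56,"dy": -16.96,"dz": 0,"hand": 1},{"ax": 0,"ay": 0,"az": 0,"dx": 8.56,"dy": -16.96,"dz": 2,"hand": 1},{"ax": 0,"ay": 0,"az": 0,"dx": 8.56,"dy": -16.96,"dz": 5,"hand": 1},{"ax": 0,"ay": 0,"az": 0,"dx": 8.56,"dy": -16.96,"dz": 8.5,"hand": 1},{"ax": 0,"ay": 0,"az": 0,"dx": 8.56,"dy": -16.96,"dz": 11.2,"hand": 1},{"ax": 0,"ay": 0,"az": 0,"dx": 8.56,"dy": -16.96,"dz": 11.2,"hand": 1},{"ax": 0,"ay": 0,"az": 0,"dx": 8.56,"dy": -16.96,"dz": 11.2,"hand": 1}]'

```text
clock: 6.3
eef_pos: [546.4, 139.5, 159.7]
tool_rot: [3.141, 0.0, -0.399]
force: [0.1, -0.8, -3.6]
width: 48.3
gripper_force: 64.7
```

```bash
python3 - <<'E'
from h import *
go(544.8,141,139,-0.4); s=read_state(); print(s['eef_pos'],s['tool_rot'])
E
```

```text
d(cm) [-0.21 -0.08  2.07] a [0.001 0.    0.001] clock 6.3 q [-0.36  0.6   0.1   1.84 -0.08  0.71 -2.19]
[546.4365472  139.46701757 159.73390626] [ 3.14053191e+00  6.84770950e-05 -3.99427923e-01]
```

Request:
send_rows --series '[{"ax": 0,"ay": 0,"az": 0,"dx": -0.2,"dy": -0.1,"dz": 1,"hand": 1},{"ax": 0,"ay": 0,"az": 0,"dx": -0.2,"dy": -0.1,"dz": 1.6,"hand": 1},{"ax": 0,"ay": 0,"az": 0,"dx": -0.2,"dy": -0.1,"dz": 1.9,"hand": 1},{"ax": 0,"ay": 0,"az": 0,"dx": -0.2,"dy": -0.1,"dz": 2.0,"hand": 1},{"ax": 0,"ay": 0,"az": 0,"dx": -0.2,"dy": -0.1,"dz": 2.1,"hand": 1}]'

```text
clock: 6.8
eef_pos: [544.7, 142.8, 138.8]
tool_rot: [-3.141, -0.0, -0.397]
force: [0.2, -0.7, -4.1]
width: 48.1
gripper_force: 64.7
```

Request:
send_rows --series '[{"ax": 0,"ay": 0,"az": 0,"dx": 0,"dy": 0.1,"dz": 0.08,"hand": 1},{"ax": 0,"ay": 0,"az": 0,"dx": 0,"dy": 0.1,"dz": 0.15,"hand": 1},{"ax": 0,"ay": 0,"az": 0,"dx": 0,"dy": 0.1,"dz": 0.15,"hand": 1}]'

```text
clock: 7.1
eef_pos: [544.4, 141.6, 137.8]
tool_rot: [-3.141, -0.001, -0.397]
force: [-1.2, -1.1, 1.0]
width: 48.2
gripper_force: 65.2
```

Contact: the weight has gone from the wrist. Release and rise.

Request:
send_rows --series '[{"ax": 0,"ay": 0,"az": 0,"dx": 0,"dy": 0,"dz": 0,"hand": 0.4},{"ax": 0,"ay": 0,"az": 0,"dx": 0,"dy": 0,"dz": 0,"hand": 0.2},{"ax": 0,"ay": 0,"az": 0,"dx": 0,"dy": 0,"dz": 0,"hand": 0},{"ax": 0,"ay": 0,"az": 0,"dx": 0,"dy": 0,"dz": 0,"hand": 0},{"ax": 0,"ay": 0,"az": 0,"dx": 0,"dy": 0,"dz": -3,"hand": 0},{"ax": 0,"ay": 0,"az": 0,"dx": 0,"dy": 0,"dz": -8,"hand": 0},{"ax": 0,"ay": 0,"az": 0,"dx": 0,"dy": 0,"dz": -13,"hand": 0},{"ax": 0,"ay": 0,"az": 0,"dx": -4,"dy": 0,"dz": -15,"hand": 0},{"ax": 0,"ay": 0,"az": 0,"dx": -8,"dy": 0,"dz": -15,"hand": 0},{"ax": 0,"ay": 0,"az": 0,"dx": -8,"dy": 0,"dz": -15,"hand": 0}]'

```text
clock: 8.1
eef_pos: [465.8, 175.4, 288.0]
tool_rot: [-3.141, 0.003, -0.392]
force: [-0.1, 0.2, 0.2]
width: 85.6
gripper_force: 0.0
```

```bash
python3 - <<'E'
from h import *
d=snap('wrist','w5.png'); s=read_state(); print(s['eef_pos'],s['tool_rot'])
w=cv2.imread('pics/w5.png'); a=snap('scene','s5.png')
im=cv2.imread('pics/s5.png')[140:260,260:500]
cv2.imwrite('pics/m5.png',np.vstack([w[:, :],cv2.resize(im,(640,200)) ]) if False else np.vstack([cv2.resize(w,(560,350)),cv2.resize(im,(560,250),interpolation=cv2.INTER_CUBIC)]))
E
```

```text
[468.37404073 174.15195307 287.78136826] [-3.14056682e+00  5.22593476e-04 -3.93408102e-01]
```

View pics/m5.png

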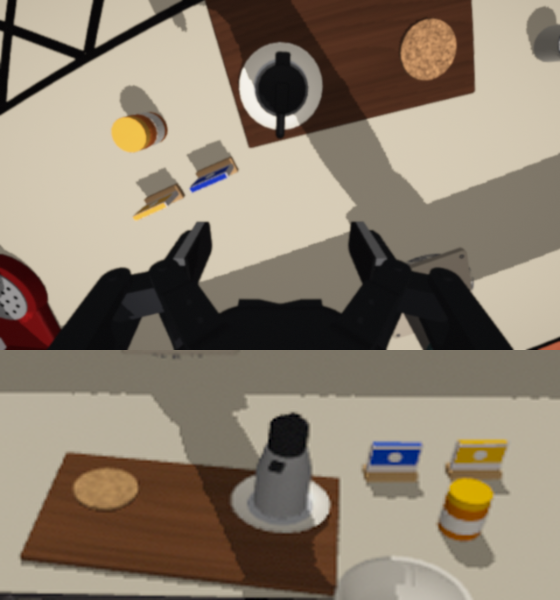

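```bash
python3 - <<'E'
from h import *
d=np.load('last_wrist.npz'); im=d['pixels']; hsv=cv2.cvtColor(im,cv2.COLOR_RGB2HSV);H,Sa,V=cv2.split(hsv)
m=np.zeros(V.shape,np.uint8); m[50:150,270:370]=(V<50)[50:150,270:370]
o=cv2.morphologyEx(m,cv2.MORPH_OPEN,cv2.getStructuringElement(2,(31,31))); print('lid',circ(d,o,168))
box=np.zeros(V.shape,bool); box[40:155,265:380]=1
w=(box&(V>110)&(Sa<60)); k,l,st,c=cv2.connectedComponentsWithStats(w.astype(np.uint8)); i=1+st[1:,4].argmax(); print('rim',circ(d,l==i,25))
# honey lid, labels
ye=((H>18)&(H<32)&(Sa>130)).astype(np.uint8);k,l,st,c=cv2.connectedComponentsWithStats(ye)
for i in range(1,k):
    if st[i,4]>80 and st[i,1]<260:
        print(st[i],c[i].round(1)); 
        ys,xs=np.nonzero(l==i); Q=np.array([onz(d,a,b,66)[:2] for a,b in zip(xs,ys)],np.float32); print(' @66',cv2.minAreaRect(Q)); print('@76',circ(d,l==i,76))
bl=((H>108)&(H<128)&(Sa>150)&(V>60)).astype(np.uint8);ys,xs=np.nonzero(bl[150:260,180:300]); Q=np.array([onz(d,a+180,b+150,66)[:2] for a,b in zip(xs,ys)],np.float32); print('blue',len(xs),cv2.minAreaRect(Q))
# foot edges
cv2.imwrite('pics/z2.png',cv2.resize(cv2.cvtColor(im[120:260,120:290],cv2.COLOR_RGB2BGR),None,fx=4.2,fy=4.2,interpolation=cv2.INTER_CUBIC))
E
```

```text
lid (array([542.1, 140.6]), array([49.5, 50.5]))
rim (array([545.1, 140.9]), array([131.2, 131.9]))
[ 128  134   42   40 1301] [148.1 153.2]
 @66 ((572.1640014648438, 378.9681396484375), (56.369903564453125, 53.75347137451172), 55.21036911010742)
@76 (array([571.9, 372.6]), array([51.8, 56.8]))
[153 232  36  19 213] [170.1 241.2]
 @66 ((451.2431335449219, 423.3118896484375), (13.662423133850098, 63.54575729370117), 2.662325382232666)
@76 (array([452.6, 415. ]), array([14.7, 64.4]))
blue 243 ((460.31427001953125, 300.55267333984375), (13.979108810424805, 69.50089263916016), 1.1647801399230957)
```

View pics/z2.png

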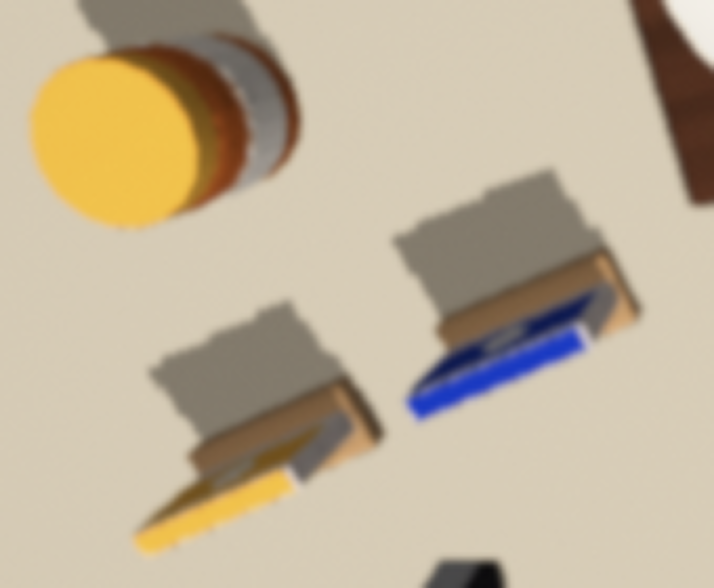

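```bash
python3 - <<'E'
from h import *
d=np.load('last_wrist.npz')
print(onz(d,147.4,153.8,76))
f=lambda u,v:(120+u/4.2,120+v/4.2)
for nm,ps in(('blue top',[(408,405),(582,338),(420,418),(588,350)]),('yel top',[(133,540),(289,472),(148,553),(297,486)])): print(nm,[onz(d,*f(*p),66)[:2].round(1) for p in ps])
for nm,ps in(('blue foot far/right',[(440,330),(598,250),(638,315)]),('yel foot',[(190,455),(343,380),(382,437)])): print(nm,[onz(d,*f(*p),14)[:2].round(1) for p in ps])
go(571,374.5,190,-0.4)
E
```

```text
[572.03110591 373.70279226  76.        ]
blue top [array([456.9, 336.7]), array([455.8, 270.8]), array([451.1, 335.3]), array([451.2, 270.8])]
yel top [array([449.1, 456.5]), array([450.8, 388.4]), array([442.5, 454.3]), array([445. , 388.7])]
blue foot far/right [array([467.2, 337.8]), array([472.2, 268.1]), array([443.7, 265.4])]
yel foot [array([459.5, 457.1]), array([463.7, 382.9]), array([436.8, 380.8])]
d(cm) [  1.56 -22.46   9.78] a [-0.001 -0.001  0.005] clock 8.2 q [-0.49  0.35  0.11  1.85 -0.05  0.94 -2.33]
```

Request:
send_rows --series '[{"ax": 0,"ay": 0,"az": 0,"dx": 0.4,"dy": -4.5,"dz": 2,"hand": 0},{"ax": 0,"ay": 0,"az": 0,"dx": 0.8,"dy": -9,"dz": 4,"hand": 0},{"ax": 0,"ay": 0,"az": 0,"dx": 1.2,"dy": -13.5,"dz": 6,"hand": 0},{"ax": 0,"ay": 0,"az": 0,"dx": 1.6,"dy": -18,"dz": 8,"hand": 0},{"ax": 0,"ay": 0,"az": 0,"dx": 1.6,"dy": -22.4,"dz": 9.8,"hand": 0},{"ax": 0,"ay": 0,"az": 0,"dx": 1.6,"dy": -22.4,"dz": 9.8,"hand": 0},{"ax": 0,"ay": 0,"az": 0,"dx": 1.6,"dy": -22.4,"dz": 9.8,"hand": 0}]'

```text
clock: 8.9
eef_pos: [572.1, 372.7, 186.7]
tool_rot: [3.139, 0.001, -0.397]
force: [0.5, -0.9, -0.2]
width: 85.3
gripper_force: 0.0
```

```bash
python3 - <<'E'
from h import *
d=snap('wrist','w6.png'); im=d['pixels']; hsv=cv2.cvtColor(im,cv2.COLOR_RGB2HSV);H,Sa,V=cv2.split(hsv)
p=proj(d,(571.5,374,76)); print(p)
ye=((H>18)&(H<32)&(Sa>130)&(V>190)).astype(np.uint8);k,l,st,c=cv2.connectedComponentsWithStats(ye)
for i in range(1,k):
    if st[i,4]>150: print(st[i],c[i].round(1),circ(d,l==i,76))
go(571.5,374,17,-0.4)
E
```

```text
[317.11370355 195.48172775]
[ 288  169   55   52 2211] [315.4 194.3] (array([572.4, 375.4]), array([51.7, 52.2]))
[295 291  52  23 312] [320.4 302. ] (array([455.1, 419.9]), array([10.4, 69. ]))
d(cm) [-0.21 -0.23 17.11] a [ 0.002 -0.001  0.001] clock 8.95 q [-0.67  0.72  0.09  1.46 -0.07  0.96 -2.53]
```

Request:
send_rows --series '[{"ax": 0,"ay": 0,"az": 0,"dx": -0.2,"dy": -0.35,"dz": 4,"hand": 0},{"ax": 0,"ay": 0,"az": 0,"dx": -0.2,"dy": -0.35,"dz": 8,"hand": 0},{"ax": 0,"ay": 0,"az": 0,"dx": -0.2,"dy": -0.35,"dz": 12,"hand": 0},{"ax": 0,"ay": 0,"az": 0,"dx": -0.2,"dy": -0.35,"dz": 15.5,"hand": 0},{"ax": 0,"ay": 0,"az": 0,"dx": -0.2,"dy": -0.35,"dz": 17,"hand": 0},{"ax": 0,"ay": 0,"az": 0,"dx": -0.2,"dy": -0.35,"dz": 17,"hand": 0.1},{"ax": 0,"ay": 0,"az": 0,"dx": -0.2,"dy": -0.35,"dz": 17,"hand": 0.2},{"ax": 0,"ay": 0,"az": 0,"dx": -0.2,"dy": -0.35,"dz": 17,"hand": 0.3},{"ax": 0,"ay": 0,"az": 0,"dx": -0.2,"dy": -0.35,"dz": 17,"hand": 0.5},{"ax": 0,"ay": 0,"az": 0,"dx": -0.2,"dy": -0.35,"dz": 17,"hand": 1}]'

```text
clock: 9.95
eef_pos: [573.0, 377.7, 22.1]
tool_rot: [-3.138, -0.003, -0.397]
force: [-1.7, -0.9, 6.1]
width: 54.4
gripper_force: 64.4
```

Request:
send_rows --series '[{"ax": 0,"ay": 0,"az": 0,"dx": 0,"dy": 0,"dz": 0,"hand": 1},{"ax": 0,"ay": 0,"az": 0,"dx": 0,"dy": 0,"dz": 0,"hand": 1}]'

```text
clock: 10.15
eef_pos: [573.0, 377.6, 22.1]
tool_rot: [-3.139, -0.003, -0.397]
force: [-0.9, -2.0, 6.8]
width: 54.8
gripper_force: 64.4
```

Request:
send_rows --series '[{"ax": 0,"ay": 0,"az": 0,"dx": 0,"dy": 0,"dz": -1,"hand": 1},{"ax": 0,"ay": 0,"az": 0,"dx": 0,"dy": 0,"dz": -5,"hand": 1},{"ax": 0,"ay": 0,"az": 0,"dx": 0,"dy": 0,"dz": -10,"hand": 1},{"ax": 0,"ay": 0,"az": 0,"dx": 0,"dy": 0,"dz": -15,"hand": 1},{"ax": 0,"ay": 0,"az": 0,"dx": 0,"dy": 0,"dz": -20,"hand": 1},{"ax": 0,"ay": 0,"az": 0,"dx": 0.5,"dy": 2,"dz": -23,"hand": 1},{"ax": 0,"ay": 0,"az": 0,"dx": 1.5,"dy": 5.5,"dz": -23,"hand": 1},{"ax": 0,"ay": 0,"az": 0,"dx": 2.6,"dy": 9.5,"dz": -23,"hand": 1},{"ax": 0,"ay": 0,"az": 0,"dx": 3.7,"dy": 13.5,"dz": -23,"hand": 1}]'

```text
clock: 11.05
eef_pos: [552.3, 237.0, 250.3]
tool_rot: [-3.141, -0.001, -0.396]
force: [0.4, -0.3, -2.9]
width: 54.2
gripper_force: 64.9
```

Request:
send_rows --series '[{"ax": 0,"ay": 0,"az": 0,"dx": 1.2,"dy": 4.5,"dz": 0,"hand": 1},{"ax": 0,"ay": 0,"az": 0,"dx": 2.4,"dy": 9,"dz": 0,"hand": 1},{"ax": 0,"ay": 0,"az": 0,"dx": 3.7,"dy": 13.5,"dz": 0,"hand": 1},{"ax": 0,"ay": 0,"az": 0,"dx": 4.9,"dy": 18,"dz": 0,"hand": 1},{"ax": 0,"ay": 0,"az": 0,"dx": 6.2,"dy": 22.5,"dz": 0,"hand": 1},{"ax": 0,"ay": 0,"az": 0,"dx": 7.4,"dy": 27,"dz": 0,"hand": 1},{"ax": 0,"ay": 0,"az": 0,"dx": 8.9,"dy": 32.7,"dz": 0,"hand": 1},{"ax": 0,"ay": 0,"az": 0,"dx": 8.9,"dy": 32.7,"dz": 0,"hand": 1},{"ax": 0,"ay": 0,"az": 0,"dx": 8.9,"dy": 32.7,"dz": 0,"hand": 1}]'

```text
clock: 11.95
eef_pos: [508.0, -100.3, 249.9]
tool_rot: [3.141, -0.001, -0.403]
force: [0.1, 0.7, -3.4]
width: 54.5
gripper_force: 64.9
```

```bash
python3 - <<'E'
from h import *
s=read_state(); print(s['eef_pos'],s['tool_rot'],s['width'],s['force'])
d=snap('wrist','w7.png'); im=d['pixels']; hsv=cv2.cvtColor(im,cv2.COLOR_RGB2HSV);H,Sa,V=cv2.split(hsv)
ye=((H>18)&(H<32)&(Sa>130)&(V>150)).astype(np.uint8);k,l,st,c=cv2.connectedComponentsWithStats(ye)
for i in range(1,k):
    if st[i,4]>300: print(st[i],c[i].round(1),circ(d,l==i,s['eef_pos'][2]-22+76))
go(511.3,-97.3,60,-0.4)
E
```

```text
[ 507.95461988 -100.33615191  249.94150704] [ 3.14107074e+00 -1.03161181e-03 -4.02589110e-01] 54.459009323107225 [ 0.10410059  0.72466618 -3.35221754]
[ 255  259  130   91 8991] [319.5 305.2] (array([ 508.5, -101.9]), array([52.1, 55. ]))
d(cm) [ 0.23 -0.13 18.98] a [-0.001 -0.     0.001] clock 12.0 q [ 0.05  0.42  0.13  1.86 -0.07  0.86 -1.76]
```

Request:
send_rows --series '[{"ax": 0,"ay": 0,"az": 0,"dx": 0.2,"dy": -0.2,"dz": 3,"hand": 1},{"ax": 0,"ay": 0,"az": 0,"dx": 0.2,"dy": -0.2,"dz": 7,"hand": 1},{"ax": 0,"ay": 0,"az": 0,"dx": 0.2,"dy": -0.2,"dz": 11,"hand": 1},{"ax": 0,"ay": 0,"az": 0,"dx": 0.2,"dy": -0.2,"dz": 15,"hand": 1},{"ax": 0,"ay": 0,"az": 0,"dx": 0.2,"dy": -0.2,"dz": 18,"hand": 1},{"ax": 0,"ay": 0,"az": 0,"dx": 0.2,"dy": -0.2,"dz": 19,"hand": 1},{"ax": 0,"ay": 0,"az": 0,"dx": 0.2,"dy": -0.2,"dz": 19,"hand": 1}]'

```text
clock: 12.7
eef_pos: [511.1, -94.6, 58.3]
tool_rot: [-3.141, 0.002, -0.395]
force: [-0.2, -0.2, -3.2]
width: 54.1
gripper_force: 64.8
```

```bash
python3 -c "
from h import *
go(511,-96.6,41.5,-0.4)"
```

```text
d(cm) [0.07 0.19 1.68] a [-0.     0.002  0.005] clock 12.7 q [ 0.08  0.72  0.07  2.02 -0.12  0.41 -1.72]
```

Request:
send_rows --series '[{"ax": 0,"ay": 0,"az": 0,"dx": 0.1,"dy": 0.2,"dz": 0.8,"hand": 1},{"ax": 0,"ay": 0,"az": 0,"dx": 0.1,"dy": 0.2,"dz": 1.4,"hand": 1},{"ax": 0,"ay": 0,"az": 0,"dx": 0.1,"dy": 0.2,"dz": 1.6,"hand": 1},{"ax": 0,"ay": 0,"az": 0,"dx": 0.1,"dy": 0.2,"dz": 1.7,"hand": 1},{"ax": 0,"ay": 0,"az": 0,"dx": 0.1,"dy": 0.2,"dz": 1.7,"hand": 1}]'

```text
clock: 13.2
eef_pos: [511.7, -98.9, 42.4]
tool_rot: [-3.141, -0.0, -0.397]
force: [0.1, -0.0, -3.3]
width: 53.9
gripper_force: 65.0
```

Request:
send_rows --series '[{"ax": 0,"ay": 0,"az": 0,"dx": 0,"dy": -0.1,"dz": 0.1,"hand": 1},{"ax": 0,"ay": 0,"az": 0,"dx": 0,"dy": -0.1,"dz": 0.2,"hand": 1},{"ax": 0,"ay": 0,"az": 0,"dx": 0,"dy": -0.1,"dz": 0.2,"hand": 1}]'

```text
clock: 13.5
eef_pos: [512.1, -97.8, 40.2]
tool_rot: [-3.141, -0.0, -0.397]
force: [0.2, 0.1, -2.8]
width: 54.5
gripper_force: 65.1
```

Request:
send_rows --series '[{"ax": 0,"ay": 0,"az": 0,"dx": 0,"dy": 0,"dz": 0.1,"hand": 1},{"ax": 0,"ay": 0,"az": 0,"dx": 0,"dy": 0,"dz": 0.15,"hand": 1},{"ax": 0,"ay": 0,"az": 0,"dx": 0,"dy": 0,"dz": 0.15,"hand": 1}]'

```text
clock: 13.8
eef_pos: [512.0, -97.8, 40.1]
tool_rot: [-3.141, -0.001, -0.397]
force: [-2.3, 1.1, 10.8]
width: 54.3
gripper_force: 66.6
```

Request:
send_rows --series '[{"ax": 0,"ay": 0,"az": 0,"dx": 0,"dy": 0,"dz": 0,"hand": 0.3},{"ax": 0,"ay": 0,"az": 0,"dx": 0,"dy": 0,"dz": 0,"hand": 0.1},{"ax": 0,"ay": 0,"az": 0,"dx": 0,"dy": 0,"dz": 0,"hand": 0},{"ax": 0,"ay": 0,"az": 0,"dx": 0,"dy": 0,"dz": 0,"hand": 0},{"ax": 0,"ay": 0,"az": 0,"dx": 0,"dy": 0,"dz": -4,"hand": 0},{"ax": 0,"ay": 0,"az": 0,"dx": 0,"dy": 0,"dz": -9,"hand": 0},{"ax": 0,"ay": 0,"az": 0,"dx": 0,"dy": 0,"dz": -14,"hand": 0},{"ax": 0,"ay": 0,"az": 0,"dx": 0,"dy": 4,"dz": -18,"hand": 0},{"ax": 0,"ay": 0,"az": 0,"dx": 0,"dy": 8.5,"dz": -18,"hand": 0}]'

```text
clock: 14.7
eef_pos: [482.9, -175.4, 223.1]
tool_rot: [-3.139, -0.01, -0.391]
force: [1.4, -1.3, -0.2]
width: 85.4
gripper_force: 0.0
```

Request:
send_rows --series '[{"ax": 0,"ay": 0,"az": 0,"dx": 1,"dy": 4.5,"dz": 0,"hand": 0},{"ax": 0,"ay": 0,"az": 0,"dx": 2,"dy": 9,"dz": 0,"hand": 0},{"ax": 0,"ay": 0,"az": 0,"dx": 2.3,"dy": 13.6,"dz": 0,"hand": 0},{"ax": 0,"ay": 0,"az": 0,"dx": 2.3,"dy": 13.6,"dz": 0,"hand": 0},{"ax": 0,"ay": 0,"az": 0,"dx": 2.3,"dy": 13.6,"dz": 0,"hand": 0}]'

```text
clock: 15.2
eef_pos: [446.6, -311.6, 218.3]
tool_rot: [-3.141, 0.001, -0.401]
force: [0.3, 0.7, -0.2]
width: 85.3
gripper_force: 0.0
```

```bash
python3 - <<'E'
from h import *
s=read_state(); print(s['eef_pos'],s['tool_rot'],s['width'],s['force'])
d=snap('wrist','w8.png'); im=d['pixels']; hsv=cv2.cvtColor(im,cv2.COLOR_RGB2HSV);H,Sa,V=cv2.split(hsv)
ye=((H>18)&(H<32)&(Sa>130)&(V>190)).astype(np.uint8);k,l,st,c=cv2.connectedComponentsWithStats(ye)
for i in range(1,k):
    if st[i,4]>300: print('honey',st[i],circ(d,l==i,94))
print('sugar proj',proj(d,(447,-311,70)))
w=((Sa<28)&(V>180)).astype(np.uint8);k,l,st,c=cv2.connectedComponentsWithStats(w)
for i in range(1,k):
    if 600<st[i,4]<9000: print('white',st[i],c[i].round(1),circ(d,l==i,45))
go(447,-311,12,-0.4)
E
```

```text
[ 446.6254485  -311.61614462  218.2953326 ] [-3.14148688e+00  7.02652010e-04 -4.00568421e-01] 85.26294223856804 [ 0.28533373  0.67483534 -0.17819233]
honey [  89  188   47   46 1546] (array([ 511.8, -101.4]), array([49.1, 53.6]))
sugar proj [317.95657714 183.67546058]
white [ 293  157   50   46 1711] [318.  179.6] (array([ 444.8, -309.6]), array([55.1, 58.7]))
white [   0  193   47   79 1280] [ 27.7 238.5] (array([540.5, 107.4]), array([108.7, 118.5]))
d(cm) [1.000e-02 1.400e-01 2.063e+01] a [-0.001  0.001  0.002] clock 15.25 q [ 0.47  0.5   0.13  1.83 -0.08  0.82 -1.33]
```

Request:
send_rows --series '[{"ax": 0,"ay": 0,"az": 0,"dx": 0,"dy": 0.1,"dz": 4,"hand": 0},{"ax": 0,"ay": 0,"az": 0,"dx": 0,"dy": 0.1,"dz": 8.5,"hand": 0},{"ax": 0,"ay": 0,"az": 0,"dx": 0,"dy": 0.1,"dz": 13,"hand": 0},{"ax": 0,"ay": 0,"az": 0,"dx": 0,"dy": 0.1,"dz": 17,"hand": 0},{"ax": 0,"ay": 0,"az": 0,"dx": 0,"dy": 0.1,"dz": 20,"hand": 0},{"ax": 0,"ay": 0,"az": 0,"dx": 0,"dy": 0.1,"dz": 20.5,"hand": 0.1},{"ax": 0,"ay": 0,"az": 0,"dx": 0,"dy": 0.1,"dz": 20.5,"hand": 0.2},{"ax": 0,"ay": 0,"az": 0,"dx": 0,"dy": 0.1,"dz": 20.5,"hand": 0.3},{"ax": 0,"ay": 0,"az": 0,"dx": 0,"dy": 0.1,"dz": 20.5,"hand": 0.5},{"ax": 0,"ay": 0,"az": 0,"dx": 0,"dy": 0.1,"dz": 20.5,"hand": 1}]'

```text
clock: 16.25
eef_pos: [448.7, -311.4, 15.7]
tool_rot: [-3.141, -0.003, -0.396]
force: [-0.6, 2.3, 7.9]
width: 56.4
gripper_force: 64.6
```

Request:
send_rows --series '[{"ax": 0,"ay": 0,"az": 0,"dx": 0,"dy": 0,"dz": 0,"hand": 1},{"ax": 0,"ay": 0,"az": 0,"dx": 0,"dy": 0,"dz": 0,"hand": 1}]'

```text
clock: 16.45
eef_pos: [448.7, -311.4, 15.7]
tool_rot: [-3.141, -0.003, -0.396]
force: [0.3, 1.8, 7.2]
width: 56.5
gripper_force: 64.7
```

Request:
send_rows --series '[{"ax": 0,"ay": 0,"az": 0,"dx": 0,"dy": 0,"dz": -1,"hand": 1},{"ax": 0,"ay": 0,"az": 0,"dx": 0,"dy": 0,"dz": -5,"hand": 1},{"ax": 0,"ay": 0,"az": 0,"dx": 0,"dy": 0,"dz": -10,"hand": 1},{"ax": 0,"ay": 0,"az": 0,"dx": 0,"dy": -1,"dz": -14,"hand": 1},{"ax": 0,"ay": 0,"az": 0,"dx": -0.6,"dy": -4,"dz": -16,"hand": 1},{"ax": 0,"ay": 0,"az": 0,"dx": -1.3,"dy": -8,"dz": -16,"hand": 1},{"ax": 0,"ay": 0,"az": 0,"dx": -2,"dy": -12,"dz": -16,"hand": 1},{"ax": 0,"ay": 0,"az": 0,"dx": -2.7,"dy": -16.5,"dz": -16,"hand": 1},{"ax": 0,"ay": 0,"az": 0,"dx": -3.5,"dy": -21,"dz": -16,"hand": 1},{"ax": 0,"ay": 0,"az": 0,"dx": -4.2,"dy": -25,"dz": -16,"hand": 1}]'

```text
clock: 17.45
eef_pos: [505.4, -62.7, 174.7]
tool_rot: [-3.141, -0.001, -0.397]
force: [0.9, 0.1, -1.6]
width: 56.4
gripper_force: 65.1
```

Request:
send_rows --series '[{"ax": 0,"ay": 0,"az": 0,"dx": -0.7,"dy": -4.4,"dz": 0,"hand": 1},{"ax": 0,"ay": 0,"az": 0,"dx": -1.3,"dy": -8.8,"dz": 0,"hand": 1},{"ax": 0,"ay": 0,"az": 0,"dx": -1.3,"dy": -8.8,"dz": 0,"hand": 1},{"ax": 0,"ay": 0,"az": 0,"dx": -1.3,"dy": -8.8,"dz": 0,"hand": 1}]'

```text
clock: 17.85
eef_pos: [527.3, 22.6, 174.3]
tool_rot: [-3.141, -0.001, -0.394]
force: [-0.4, -1.0, -2.0]
width: 56.4
gripper_force: 65.1
```

```bash
python3 - <<'E'
from h import *
d=snap('wrist','w9.png'); s=read_state(); print(s['eef_pos'],s['force'],s['width'])
go(528.4,21.7,32,-0.4)
E
```

```text
[526.98744807  20.82394108 174.23954635] [ 0.04372649 -0.07405552 -1.92639603] 56.10766170273812
d(cm) [ 0.09 -0.14 14.22] a [ 0.001 -0.001  0.003] clock 17.9 q [-0.2   0.54  0.16  1.92 -0.12  0.69 -1.94]
```

Request:
send_rows --series '[{"ax": 0,"ay": 0,"az": 0,"dx": 0.1,"dy": -0.1,"dz": 3,"hand": 1},{"ax": 0,"ay": 0,"az": 0,"dx": 0.1,"dy": -0.1,"dz": 7,"hand": 1},{"ax": 0,"ay": 0,"az": 0,"dx": 0.1,"dy": -0.1,"dz": 11,"hand": 1},{"ax": 0,"ay": 0,"az": 0,"dx": 0.1,"dy": -0.1,"dz": 13.5,"hand": 1},{"ax": 0,"ay": 0,"az": 0,"dx": 0.1,"dy": -0.1,"dz": 14.2,"hand": 1},{"ax": 0,"ay": 0,"az": 0,"dx": 0.1,"dy": -0.1,"dz": 14.4,"hand": 1},{"ax": 0,"ay": 0,"az": 0,"dx": 0.1,"dy": -0.1,"dz": 14.4,"hand": 1}]'

```text
clock: 18.6
eef_pos: [529.4, 21.1, 30.7]
tool_rot: [-3.141, -0.002, -0.399]
force: [1.2, -0.8, -1.5]
width: 56.3
gripper_force: 65.1
```

Request:
send_rows --series '[{"ax": 0,"ay": 0,"az": 0,"dx": -0.1,"dy": 0,"dz": 0.15,"hand": 1},{"ax": 0,"ay": 0,"az": 0,"dx": -0.1,"dy": 0,"dz": 0.3,"hand": 1},{"ax": 0,"ay": 0,"az": 0,"dx": -0.1,"dy": 0,"dz": 0.35,"hand": 1},{"ax": 0,"ay": 0,"az": 0,"dx": -0.1,"dy": 0,"dz": 0.35,"hand": 1}]'

```text
clock: 19.0
eef_pos: [528.4, 22.4, 27.7]
tool_rot: [-3.141, -0.002, -0.397]
force: [-2.5, -1.3, 7.9]
width: 56.1
gripper_force: 66.2
```

Request:
send_rows --series '[{"ax": 0,"ay": 0,"az": 0,"dx": 0,"dy": 0,"dz": 0,"hand": 0.3},{"ax": 0,"ay": 0,"az": 0,"dx": 0,"dy": 0,"dz": 0,"hand": 0.12},{"ax": 0,"ay": 0,"az": 0,"dx": 0,"dy": 0,"dz": 0,"hand": 0.06},{"ax": 0,"ay": 0,"az": 0,"dx": 0,"dy": 0,"dz": 0,"hand": 0.06},{"ax": 0,"ay": 0,"az": 0,"dx": 0,"dy": 0,"dz": -4,"hand": 0.06},{"ax": 0,"ay": 0,"az": 0,"dx": 0,"dy": 0,"dz": -9,"hand": 0.06},{"ax": 0,"ay": 0,"az": 0,"dx": 0,"dy": 0,"dz": -14,"hand": 0.06},{"ax": 0,"ay": 0,"az": 0,"dx": 0,"dy": 0,"dz": -19,"hand": 0.06},{"ax": 0,"ay": 0,"az": -0.1,"dx": -2,"dy": 0,"dz": -23,"hand": 0.06},{"ax": 0,"ay": 0,"az": -0.2,"dx": -4,"dy": -1,"dz": -23,"hand": 0.06}]'

```text
clock: 20.0
eef_pos: [497.5, 46.0, 261.4]
tool_rot: [-3.139, -0.011, -0.196]
force: [0.5, 0.7, -1.5]
width: 80.2
gripper_force: 0.0
```

```bash
python3 -c "
from h import *
go(454,303,230,1.6)"
```

```text
d(cm) [ -9.32 -24.35   3.11] a [ 0.008 -0.01  -1.796] clock 20.0 q [-0.25  0.37  0.13  1.9  -0.06  0.86 -1.85]
```

Request:
send_rows --series '[{"ax": 0,"ay": 0,"az": -0.15,"dx": -1,"dy": -2.5,"dz": 0.3,"hand": 0.1},{"ax": 0,"ay": 0,"az": -0.3,"dx": -2,"dy": -5,"dz": 0.6,"hand": 0.2},{"ax": 0,"ay": 0,"az": -0.45,"dx": -3,"dy": -7.5,"dz": 1,"hand": 0.3},{"ax": 0,"ay": 0,"az": -0.6,"dx": -4,"dy": -10,"dz": 1.3,"hand": 0.4},{"ax": 0,"ay": 0,"az": -0.75,"dx": -5,"dy": -12.5,"dz": 1.6,"hand": 0.4},{"ax": 0,"ay": 0,"az": -0.9,"dx": -6,"dy": -15,"dz": 2,"hand": 0.4},{"ax": 0,"ay": 0,"az": -1.05,"dx": -7,"dy": -17.5,"dz": 2.5,"hand": 0.4},{"ax": 0,"ay": 0,"az": -1.2,"dx": -8,"dy": -20,"dz": 3,"hand": 0.4},{"ax": 0,"ay": 0,"az": -1.35,"dx": -9,"dy": -22.5,"dz": 3,"hand": 0.4},{"ax": 0,"ay": 0,"az": -1.5,"dx": -9.3,"dy": -24.3,"dz": 3,"hand": 0.4}]'

```text
clock: 21.0
eef_pos: [449.6, 305.6, 225.9]
tool_rot: [-3.14, -0.0, 1.311]
force: [0.9, 0.6, 0.0]
width: 51.4
gripper_force: 0.0
```

```bash
python3 -c "
from h import *
go(454,303,230,1.6)"
```

```text
d(cm) [-0.14  0.49 -0.41] a [-0.001 -0.    -0.289] clock 21.0 q [-0.45  0.5  -0.3   1.82  0.18  0.86 -1.09]
```

Request:
send_rows --series '[{"ax": 0,"ay": 0,"az": -0.15,"dx": -0.1,"dy": 0.5,"dz": -0.4,"hand": 0.5},{"ax": 0,"ay": 0,"az": -0.289,"dx": -0.1,"dy": 0.5,"dz": -0.4,"hand": 0.5},{"ax": 0,"ay": 0,"az": -0.289,"dx": -0.1,"dy": 0.5,"dz": -0.4,"hand": 0.5},{"ax": 0,"ay": 0,"az": -0.289,"dx": -0.1,"dy": 0.5,"dz": -0.4,"hand": 0.5}]'

```text
clock: 21.4
eef_pos: [455.5, 300.9, 229.9]
tool_rot: [-3.141, 0.0, 1.588]
force: [-0.3, 0.3, 0.3]
width: 42.8
gripper_force: 0.0
```

```bash
python3 - <<'E'
from h import *
s=read_state(); print(s['eef_pos'],s['tool_rot'],s['width'])
d=snap('wrist','w10.png'); im=d['pixels']; hsv=cv2.cvtColor(im,cv2.COLOR_RGB2HSV);H,Sa,V=cv2.split(hsv)
print(proj(d,(454,303,66)))
for nm,m in(('blue',(H>108)&(H<128)&(Sa>150)&(V>60)),('yellow',(H>18)&(H<32)&(Sa>130)&(V>120))):
    k,l,st,c=cv2.connectedComponentsWithStats(m.astype(np.uint8))
    for i in range(1,k):
        if st[i,4]>60:
            ys,xs=np.nonzero(l==i); Q=np.array([onz(d,a,b,66)[:2] for a,b in zip(xs,ys)],np.float32); r=cv2.minAreaRect(Q); print(nm,st[i],np.round(r[0],1),np.round(r[1],1),round(r[2],1), V[l==i].mean())
cv2.imwrite('pics/z3.png',cv2.resize(cv2.cvtColor(im[40:360,160:480],cv2.COLOR_RGB2BGR),None,fx=1.85,fy=1.85,interpolation=cv2.INTER_CUBIC))
E
```

```text
[455.46555155 300.9124461  229.88215641] [-3.14104344e+00  3.01185829e-04  1.58813954e+00] 42.788589740789945
[320.08570351 178.66839786]
blue [319 151   7  54 371] [456.1 303.5] [ 7.  62.1] 1.3 192.32075471698113
yellow [310  29  12  69 632] [447.8 422.7] [10.9 63.9] 2.1 234.4889240506329
```

View pics/z3.png

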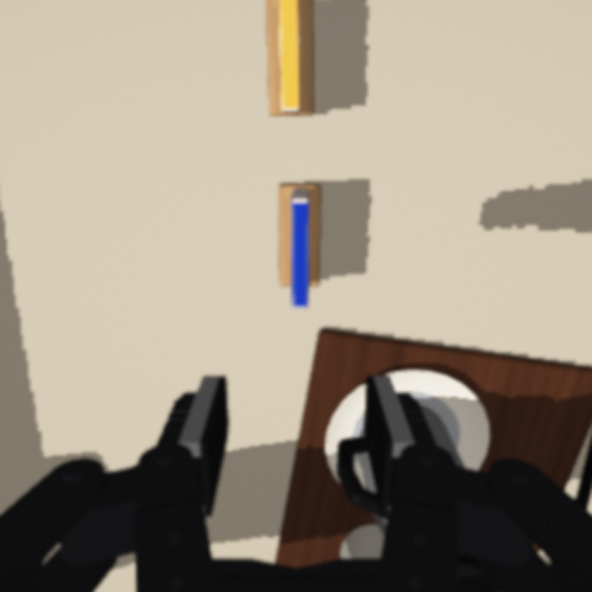

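```bash
python3 -c "
from h import *
go(456,303.5,24,1.592)"
```

```text
d(cm) [ 0.26  0.06 20.6 ] a [-0.     0.    -0.003] clock 21.45 q [-0.38  0.5  -0.37  1.8   0.23  0.88 -0.85]
```

Request:
send_rows --series '[{"ax": 0,"ay": 0,"az": 0,"dx": 0.26,"dy": 0.06,"dz": 4,"hand": 0.5},{"ax": 0,"ay": 0,"az": 0,"dx": 0.26,"dy": 0.06,"dz": 9,"hand": 0.5},{"ax": 0,"ay": 0,"az": 0,"dx": 0.26,"dy": 0.06,"dz": 13.5,"hand": 0.5},{"ax": 0,"ay": 0,"az": 0,"dx": 0.26,"dy": 0.06,"dz": 17.5,"hand": 0.5},{"ax": 0,"ay": 0,"az": 0,"dx": 0.26,"dy": 0.06,"dz": 20.2,"hand": 0.5},{"ax": 0,"ay": 0,"az": 0,"dx": 0.26,"dy": 0.06,"dz": 20.5,"hand": 0.5},{"ax": 0,"ay": 0,"az": 0,"dx": 0.26,"dy": 0.06,"dz": 20.5,"hand": 0.6},{"ax": 0,"ay": 0,"az": 0,"dx": 0.26,"dy": 0.06,"dz": 20.5,"hand": 0.7},{"ax": 0,"ay": 0,"az": 0,"dx": 0.26,"dy": 0.06,"dz": 20.5,"hand": 0.8},{"ax": 0,"ay": 0,"az": 0,"dx": 0.26,"dy": 0.06,"dz": 20.5,"hand": 1}]'

```text
clock: 22.45
eef_pos: [457.2, 304.5, 26.7]
tool_rot: [3.139, -0.002, 1.591]
force: [0.1, -0.2, 5.2]
width: 9.2
gripper_force: 58.8
```

Request:
send_rows --series '[{"ax": 0,"ay": 0,"az": 0,"dx": 0,"dy": 0,"dz": 0,"hand": 1},{"ax": 0,"ay": 0,"az": 0,"dx": 0,"dy": 0,"dz": 0,"hand": 1},{"ax": 0,"ay": 0,"az": 0,"dx": 0,"dy": 0,"dz": 0,"hand": 1}]'

```text
clock: 22.75
eef_pos: [457.2, 304.5, 26.7]
tool_rot: [3.139, -0.002, 1.591]
force: [-0.6, -0.0, 7.3]
width: 9.3
gripper_force: 58.9
```

Request:
send_rows --series '[{"ax": 0,"ay": 0,"az": 0,"dx": 0,"dy": 0,"dz": -1,"hand": 1},{"ax": 0,"ay": 0,"az": 0,"dx": 0,"dy": 0,"dz": -5,"hand": 1},{"ax": 0,"ay": 0,"az": 0,"dx": 0,"dy": 0,"dz": -10,"hand": 1},{"ax": 0,"ay": 0,"az": 0,"dx": 0,"dy": 0,"dz": -15,"hand": 1},{"ax": 0,"ay": 0,"az": 0,"dx": 0,"dy": 0,"dz": -20,"hand": 1},{"ax": 0,"ay": 0,"az": 0.03,"dx": -1,"dy": 1,"dz": -23,"hand": 1},{"ax": 0,"ay": 0,"az": 0.06,"dx": -4,"dy": 4.2,"dz": -23,"hand": 1},{"ax": 0,"ay": 0,"az": 0.1,"dx": -7,"dy": 7.4,"dz": -23,"hand": 1},{"ax": 0,"ay": 0,"az": 0.13,"dx": -10,"dy": 10.6,"dz": -23,"hand": 1},{"ax": 0,"ay": 0,"az": 0.163,"dx": -13,"dy": 13.8,"dz": -23,"hand": 1}]'

```text
clock: 23.75
eef_pos: [597.5, 175.3, 256.1]
tool_rot: [3.141, -0.0, 1.428]
force: [0.2, 1.4, -1.8]
width: 9.0
gripper_force: 58.6
```

```bash
python3 -c "
from h import *
go(654.5,124.9,225,1.428)"
```

```text
d(cm) [-4.18  6.36  3.11] a [ 0. -0. -0.] clock 23.75 q [-0.13  0.58 -0.33  1.56  0.21  1.03 -0.66]
```

Request:
send_rows --series '[{"ax": 0,"ay": 0,"az": 0,"dx": -2.1,"dy": 3.2,"dz": 0,"hand": 1},{"ax": 0,"ay": 0,"az": 0,"dx": -4.2,"dy": 6.3,"dz": 0,"hand": 1},{"ax": 0,"ay": 0,"az": 0,"dx": -4.2,"dy": 6.3,"dz": 3,"hand": 1},{"ax": 0,"ay": 0,"az": 0,"dx": -4.2,"dy": 6.3,"dz": 7,"hand": 1},{"ax": 0,"ay": 0,"az": 0,"dx": -4.2,"dy": 6.3,"dz": 11,"hand": 1},{"ax": 0,"ay": 0,"az": 0,"dx": -4.2,"dy": 6.3,"dz": 15,"hand": 1},{"ax": 0,"ay": 0,"az": 0,"dx": -4.2,"dy": 6.3,"dz": 18,"hand": 1},{"ax": 0,"ay": 0,"az": 0,"dx": -4.2,"dy": 6.3,"dz": 20,"hand": 1},{"ax": 0,"ay": 0,"az": 0,"dx": -4.2,"dy": 6.3,"dz": 20,"hand": 1},{"ax": 0,"ay": 0,"az": 0,"dx": -4.2,"dy": 6.3,"dz": 20,"hand": 1}]'

```text
clock: 24.75
eef_pos: [653.4, 126.4, 55.9]
tool_rot: [3.141, -0.0, 1.429]
force: [0.1, 0.1, 0.8]
width: 9.2
gripper_force: 58.7
```

```bash
python3 -c "
from h import *
go(654.5,124.9,40.5,1.428); print(read_state()['eef_pos'])"
```

```text
d(cm) [-0.13  0.13  1.54] a [ 0.    -0.     0.001] clock 24.75 q [-0.09  0.87 -0.26  1.59  0.3   0.72 -0.63]
[653.40526521 126.40387572  55.89429559]
```

Request:
send_rows --series '[{"ax": 0,"ay": 0,"az": 0,"dx": -0.13,"dy": 0.13,"dz": 0.7,"hand": 1},{"ax": 0,"ay": 0,"az": 0,"dx": -0.13,"dy": 0.13,"dz": 1.2,"hand": 1},{"ax": 0,"ay": 0,"az": 0,"dx": -0.13,"dy": 0.13,"dz": 1.5,"hand": 1},{"ax": 0,"ay": 0,"az": 0,"dx": -0.13,"dy": 0.13,"dz": 1.65,"hand": 1},{"ax": 0,"ay": 0,"az": 0,"dx": -0.13,"dy": 0.13,"dz": 1.65,"hand": 1}]'

```text
clock: 25.25
eef_pos: [654.5, 124.9, 38.8]
tool_rot: [3.141, -0.0, 1.429]
force: [-0.3, -0.2, -0.3]
width: 9.7
gripper_force: 58.7
```

Request:
send_rows --series '[{"ax": 0,"ay": 0,"az": 0,"dx": 0,"dy": 0,"dz": 0.1,"hand": 1},{"ax": 0,"ay": 0,"az": 0,"dx": 0,"dy": 0,"dz": 0.15,"hand": 1},{"ax": 0,"ay": 0,"az": 0,"dx": 0,"dy": 0,"dz": 0.15,"hand": 1}]'

```text
clock: 25.55
eef_pos: [654.6, 124.9, 38.8]
tool_rot: [3.141, 0.0, 1.429]
force: [-2.0, -0.6, 9.3]
width: 9.7
gripper_force: 60.4
```

Request:
send_rows --series '[{"ax": 0,"ay": 0,"az": 0,"dx": 0,"dy": 0,"dz": 0,"hand": 0.8},{"ax": 0,"ay": 0,"az": 0,"dx": 0,"dy": 0,"dz": 0,"hand": 0.6},{"ax": 0,"ay": 0,"az": 0,"dx": 0,"dy": 0,"dz": 0,"hand": 0.5},{"ax": 0,"ay": 0,"az": 0,"dx": 0,"dy": 0,"dz": 0,"hand": 0.5},{"ax": 0,"ay": 0,"az": 0,"dx": 0,"dy": 0,"dz": -4,"hand": 0.5},{"ax": 0,"ay": 0,"az": 0,"dx": 0,"dy": 0,"dz": -9,"hand": 0.5},{"ax": 0,"ay": 0,"az": 0,"dx": 0,"dy": 0,"dz": -14,"hand": 0.5},{"ax": 0,"ay": 0,"az": 0,"dx": 0,"dy": 0,"dz": -18,"hand": 0.5},{"ax": 0,"ay": 0,"az": 0,"dx": 3,"dy": -1,"dz": -19,"hand": 0.5},{"ax": 0,"ay": 0,"az": -0.05,"dx": 6.5,"dy": -3,"dz": -19,"hand": 0.5}]'

```text
clock: 26.55
eef_pos: [636.9, 192.0, 230.2]
tool_rot: [3.135, -0.001, 1.474]
force: [0.5, -0.1, -0.2]
width: 42.8
gripper_force: 0.0
```

```bash
python3 - <<'E'
from h import *
d=snap('wrist','w11.png'); im=d['pixels']; hsv=cv2.cvtColor(im,cv2.COLOR_RGB2HSV);H,Sa,V=cv2.split(hsv)
m=((H>108)&(H<128)&(Sa>150)&(V>60)); k,l,st,c=cv2.connectedComponentsWithStats(m.astype(np.uint8))
for i in range(1,k):
    if st[i,4]>60:
        ys,xs=np.nonzero(l==i); Q=np.array([onz(d,a,b,78)[:2] for a,b in zip(xs,ys)],np.float32); r=cv2.minAreaRect(Q); print(st[i],np.round(r[0],1),np.round(r[1],1),round(r[2],1))
go(448,422.5,230,1.595)
E
```

```text
[335 213  10  49 294] [652.9 123.5] [63.   7.3] 81.9
d(cm) [ 20.31 -19.98   0.08] a [ 0.    -0.008 -0.105] clock 26.6 q [-0.16  0.67 -0.34  1.48  0.23  1.04 -0.63]
```

Request:
send_rows --series '[{"ax": 0,"ay": 0,"az": -0.02,"dx": 3.4,"dy": -3.4,"dz": 0,"hand": 0.5},{"ax": 0,"ay": 0,"az": -0.04,"dx": 6.8,"dy": -6.7,"dz": 0,"hand": 0.5},{"ax": 0,"ay": 0,"az": -0.06,"dx": 10.2,"dy": -10,"dz": 0,"hand": 0.5},{"ax": 0,"ay": 0,"az": -0.08,"dx": 13.6,"dy": -13.4,"dz": 0,"hand": 0.5},{"ax": 0,"ay": 0,"az": -0.1,"dx": 17,"dy": -16.7,"dz": 0,"hand": 0.5},{"ax": 0,"ay": 0,"az": -0.105,"dx": 20.3,"dy": -20,"dz": 0,"hand": 0.5},{"ax": 0,"ay": 0,"az": -0.105,"dx": 20.3,"dy": -20,"dz": 0,"hand": 0.5},{"ax": 0,"ay": 0,"az": -0.105,"dx": 20.3,"dy": -20,"dz": 0,"hand": 0.5}]'

```text
clock: 27.4
eef_pos: [452.0, 415.1, 226.9]
tool_rot: [-3.141, 0.0, 1.587]
force: [0.5, -1.1, -1.1]
width: 42.7
gripper_force: 0.0
```

```bash
python3 - <<'E'
from h import *
s=read_state(); print(s['eef_pos'],s['tool_rot'],s['width'])
d=snap('wrist','w12.png'); im=d['pixels']; hsv=cv2.cvtColor(im,cv2.COLOR_RGB2HSV);H,Sa,V=cv2.split(hsv)
m=(H>18)&(H<32)&(Sa>130)&(V>120)
k,l,st,c=cv2.connectedComponentsWithStats(m.astype(np.uint8))
for i in range(1,k):
    if st[i,4]>60:
        ys,xs=np.nonzero(l==i); Q=np.array([onz(d,a,b,66)[:2] for a,b in zip(xs,ys)],np.float32); r=cv2.minAreaRect(Q); print(st[i],np.round(r[0],1),np.round(r[1],1),round(r[2],1), V[l==i].mean())
go(448,422.5,24,1.6)
E
```

```text
[451.98980616 415.13387258 226.92138318] [-3.14115283e+00  1.77787287e-04  1.58740061e+00] 42.725800092362576
[312 146  11  56 484] [447.4 423. ] [10.9 63.4] 2.0 222.07438016528926
d(cm) [ 0.93 -0.55 20.28] a [ 0.     0.001 -0.016] clock 27.45 q [-0.56  0.6  -0.36  1.62  0.25  0.97 -0.99]
```

Request:
send_rows --series '[{"ax": 0,"ay": 0,"az": -0.018,"dx": 0.85,"dy": -0.55,"dz": 0,"hand": 0.5},{"ax": 0,"ay": 0,"az": -0.018,"dx": 0.85,"dy": -0.55,"dz": 4,"hand": 0.5},{"ax": 0,"ay": 0,"az": -0.018,"dx": 0.85,"dy": -0.55,"dz": 8,"hand": 0.5},{"ax": 0,"ay": 0,"az": -0.018,"dx": 0.85,"dy": -0.55,"dz": 12,"hand": 0.5},{"ax": 0,"ay": 0,"az": -0.018,"dx": 0.85,"dy": -0.55,"dz": 13,"hand": 0.5},{"ax": 0,"ay": 0,"az": -0.018,"dx": 0.85,"dy": -0.55,"dz": 13,"hand": 0.5}]'

```text
clock: 28.05
eef_pos: [447.6, 421.2, 95.8]
tool_rot: [-3.139, 0.002, 1.601]
force: [-0.4, -0.1, 0.8]
width: 42.7
gripper_force: 0.0
```

```bash
python3 - <<'E'
from h import *
s=read_state(); print(s['eef_pos'],s['tool_rot'],s['width'])
go(447.5,422.5,24,1.605)
E
```

```text
[447.55509957 421.21129324  95.778417  ] [-3.13927106e+00  2.29519643e-03  1.60086141e+00] 42.68415409937558
d(cm) [0.15 0.02 7.18] a [-0.002  0.002 -0.004] clock 28.05 q [-0.61  0.76 -0.31  1.73  0.33  0.71 -1.06]
```

Request:
send_rows --series '[{"ax": 0,"ay": 0,"az": 0,"dx": 0.1,"dy": 0,"dz": 3,"hand": 0.5},{"ax": 0,"ay": 0,"az": 0,"dx": 0.1,"dy": 0,"dz": 6,"hand": 0.5},{"ax": 0,"ay": 0,"az": 0,"dx": 0.1,"dy": 0,"dz": 7.1,"hand": 0.5},{"ax": 0,"ay": 0,"az": 0,"dx": 0.1,"dy": 0,"dz": 7.1,"hand": 0.5},{"ax": 0,"ay": 0,"az": 0,"dx": 0.1,"dy": 0,"dz": 7.1,"hand": 0.6},{"ax": 0,"ay": 0,"az": 0,"dx": 0.1,"dy": 0,"dz": 7.1,"hand": 0.7},{"ax": 0,"ay": 0,"az": 0,"dx": 0.1,"dy": 0,"dz": 7.1,"hand": 0.8},{"ax": 0,"ay": 0,"az": 0,"dx": 0.1,"dy": 0,"dz": 7.1,"hand": 1},{"ax": 0,"ay": 0,"az": 0,"dx": 0.1,"dy": 0,"dz": 7.1,"hand": 1},{"ax": 0,"ay": 0,"az": 0,"dx": 0.1,"dy": 0,"dz": 7.1,"hand": 1}]'

```text
clock: 29.05
eef_pos: [448.3, 423.9, 27.1]
tool_rot: [3.14, -0.001, 1.602]
force: [0.5, -1.3, 6.2]
width: 9.5
gripper_force: 60.5
```

```bash
python3 - <<'E'
from h import *
s=read_state(); print(s['eef_pos'],s['tool_rot'],s['width'])
go(620.2,-113,260,1.428)
E
```

```text
[448.34861646 423.90420527  27.14576605] [ 3.14015038e+00 -1.02577421e-03  1.60166348e+00] 9.535865801558096
d(cm) [-54.17  15.55 -23.32] a [ 0.001 -0.001  0.174] clock 29.05 q [-0.64  0.86 -0.26  1.75  0.37  0.58 -1.1 ]
```

Request:
send_rows --series '[{"ax": 0,"ay": 0,"az": 0,"dx": 0,"dy": 0,"dz": -1,"hand": 1},{"ax": 0,"ay": 0,"az": 0,"dx": 0,"dy": 0,"dz": -5,"hand": 1},{"ax": 0,"ay": 0,"az": 0,"dx": 0,"dy": 0,"dz": -10,"hand": 1},{"ax": 0,"ay": 0,"az": 0,"dx": 0,"dy": 0,"dz": -15,"hand": 1},{"ax": 0,"ay": 0,"az": 0,"dx": 0,"dy": 0,"dz": -20,"hand": 1},{"ax": 0,"ay": 0,"az": 0.02,"dx": -2,"dy": 0.6,"dz": -23.3,"hand": 1},{"ax": 0,"ay": 0,"az": 0.03,"dx": -6,"dy": 1.7,"dz": -23.3,"hand": 1},{"ax": 0,"ay": 0,"az": 0.05,"dx": -10.5,"dy": 3,"dz": -23.3,"hand": 1},{"ax": 0,"ay": 0,"az": 0.06,"dx": -15,"dy": 4.3,"dz": -23.3,"hand": 1},{"ax": 0,"ay": 0,"az": 0.08,"dx": -19.5,"dy": 5.6,"dz": -23.3,"hand": 1}]'

```text
clock: 30.05
eef_pos: [509.6, 228.3, 259.5]
tool_rot: [-3.142, 0.0, 1.522]
force: [1.2, -0.3, 0.5]
width: 9.0
gripper_force: 59.5
```

```bash
python3 - <<'E'
from h import *
s=read_state(); print(s['eef_pos'],s['tool_rot'],s['width'])
go(620.2,-113,255,1.428)
E
```

```text
[509.5529243  228.29266244 259.54482553] [-3.14157338e+00  2.52915420e-04  1.52171023e+00] 9.025607185444157
d(cm) [-33.55  12.73   0.46] a [-0.     0.     0.094] clock 30.05 q [-0.23  0.48 -0.36  1.74  0.2   0.96 -0.72]
```

Request:
send_rows --series '[{"ax": 0,"ay": 0,"az": 0.01,"dx": -4,"dy": 1.5,"dz": 0,"hand": 1},{"ax": 0,"ay": 0,"az": 0.02,"dx": -8,"dy": 3,"dz": 0,"hand": 1},{"ax": 0,"ay": 0,"az": 0.04,"dx": -12.5,"dy": 4.7,"dz": 0,"hand": 1},{"ax": 0,"ay": 0,"az": 0.05,"dx": -17,"dy": 6.4,"dz": 0,"hand": 1},{"ax": 0,"ay": 0,"az": 0.07,"dx": -21.5,"dy": 8.1,"dz": 0,"hand": 1},{"ax": 0,"ay": 0,"az": 0.08,"dx": -26,"dy": 9.8,"dz": 0,"hand": 1},{"ax": 0,"ay": 0,"az": 0.09,"dx": -30,"dy": 11.4,"dz": 0.5,"hand": 1},{"ax": 0,"ay": 0,"az": 0.094,"dx": -33.5,"dy": 12.7,"dz": 0.5,"hand": 1},{"ax": 0,"ay": 0,"az": 0.094,"dx": -33.5,"dy": 12.7,"dz": 0.5,"hand": 1},{"ax": 0,"ay": 0,"az": 0.094,"dx": -33.5,"dy": 12.7,"dz": 0.5,"hand": 1}]'

```text
clock: 31.05
eef_pos: [619.6, -111.5, 253.9]
tool_rot: [-3.14, -0.0, 1.426]
force: [-0.9, 1.3, -1.0]
width: 9.1
gripper_force: 59.4
```

```bash
python3 - <<'E'
from h import *
s=read_state(); print(s['eef_pos'],s['tool_rot'],s['width'])
go(620.2,-113,55,1.428)
E
```

```text
[ 619.58790337 -111.48639391  253.88372651] [-3.14046609e+00 -4.22406536e-04  1.42553573e+00] 9.142776711788446
d(cm) [-0.15  0.1  19.89] a [-0.001 -0.    -0.002] clock 31.05 q [ 0.31  0.59 -0.3   1.54  0.19  1.04 -0.18]
```

Request:
send_rows --series '[{"ax": 0,"ay": 0,"az": 0,"dx": -0.1,"dy": 0.1,"dz": 4,"hand": 1},{"ax": 0,"ay": 0,"az": 0,"dx": -0.1,"dy": 0.1,"dz": 8,"hand": 1},{"ax": 0,"ay": 0,"az": 0,"dx": -0.1,"dy": 0.1,"dz": 12,"hand": 1},{"ax": 0,"ay": 0,"az": 0,"dx": -0.1,"dy": 0.1,"dz": 16,"hand": 1},{"ax": 0,"ay": 0,"az": 0,"dx": -0.1,"dy": 0.1,"dz": 19,"hand": 1},{"ax": 0,"ay": 0,"az": 0,"dx": -0.1,"dy": 0.1,"dz": 19.9,"hand": 1},{"ax": 0,"ay": 0,"az": 0,"dx": -0.1,"dy": 0.1,"dz": 19.9,"hand": 1},{"ax": 0,"ay": 0,"az": 0,"dx": -0.1,"dy": 0.1,"dz": 19.9,"hand": 1}]'

```text
clock: 31.85
eef_pos: [622.3, -110.9, 56.8]
tool_rot: [3.139, -0.001, 1.429]
force: [-0.3, -0.3, -0.9]
width: 9.4
gripper_force: 59.4
```

```bash
python3 - <<'E'
from h import *
s=read_state(); print(s['eef_pos'],s['force'])
go(620.2,-113,39,1.428)
E
```

```text
[ 622.26805077 -110.91755183   56.82066382] [-0.27255573 -0.27055791 -0.88640653]
d(cm) [-0.24 -0.18  1.78] a [ 0.003 -0.001  0.001] clock 31.85 q [ 0.27  0.83 -0.23  1.7   0.28  0.65 -0.26]
```

Request:
send_rows --series '[{"ax": 0,"ay": 0,"az": 0,"dx": -0.2,"dy": -0.15,"dz": 0.8,"hand": 1},{"ax": 0,"ay": 0,"az": 0,"dx": -0.2,"dy": -0.15,"dz": 1.3,"hand": 1},{"ax": 0,"ay": 0,"az": 0,"dx": -0.2,"dy": -0.15,"dz": 1.6,"hand": 1},{"ax": 0,"ay": 0,"az": 0,"dx": -0.2,"dy": -0.15,"dz": 1.75,"hand": 1},{"ax": 0,"ay": 0,"az": 0,"dx": -0.2,"dy": -0.15,"dz": 1.85,"hand": 1},{"ax": 0,"ay": 0,"az": 0,"dx": -0.2,"dy": -0.15,"dz": 1.85,"hand": 1}]'

```text
clock: 32.45
eef_pos: [619.4, -113.9, 39.1]
tool_rot: [3.141, 0.001, 1.427]
force: [-4.8, 0.4, 16.0]
width: 9.5
gripper_force: 62.1
```

Request:
send_rows --series '[{"ax": 0,"ay": 0,"az": 0,"dx": 0,"dy": 0,"dz": -0.1,"hand": 0.8},{"ax": 0,"ay": 0,"az": 0,"dx": 0,"dy": 0,"dz": -0.1,"hand": 0.6},{"ax": 0,"ay": 0,"az": 0,"dx": 0,"dy": 0,"dz": -0.1,"hand": 0.5},{"ax": 0,"ay": 0,"az": 0,"dx": 0,"dy": 0,"dz": -0.1,"hand": 0.5},{"ax": 0,"ay": 0,"az": 0,"dx": 0,"dy": 0,"dz": -4,"hand": 0.5},{"ax": 0,"ay": 0,"az": 0,"dx": 0,"dy": 0,"dz": -9,"hand": 0.5},{"ax": 0,"ay": 0,"az": 0,"dx": 0,"dy": 0,"dz": -14,"hand": 0.5},{"ax": 0,"ay": 0,"az": 0,"dx": 0,"dy": 0,"dz": -19,"hand": 0.5},{"ax": 0,"ay": 0,"az": 0,"dx": 0,"dy": -4,"dz": -22,"hand": 0.5},{"ax": 0,"ay": 0,"az": 0,"dx": 0,"dy": -8,"dz": -24,"hand": 0.5}]'

```text
clock: 33.45
eef_pos: [540.6, -101.9, 278.9]
tool_rot: [3.137, -0.0, 1.428]
force: [-0.7, 0.8, 0.1]
width: 42.3
gripper_force: 0.0
```

Request:
send_rows --series '[{"ax": 0,"ay": 0,"az": 0,"dx": 0,"dy": -4,"dz": -1,"hand": 0.5},{"ax": 0,"ay": 0,"az": 0,"dx": 0,"dy": -8,"dz": -2,"hand": 0.5},{"ax": 0,"ay": 0,"az": 0,"dx": 0,"dy": -8,"dz": -2,"hand": 0.5},{"ax": 0,"ay": 0,"az": 0,"dx": 0,"dy": -8,"dz": -2,"hand": 0.5}]'

```text
clock: 33.85
eef_pos: [461.0, -90.9, 297.2]
tool_rot: [3.14, 0.0, 1.428]
force: [0.5, 0.5, -0.2]
width: 42.6
gripper_force: 0.0
```

```bash
python3 - <<'E'
from h import *
s=read_state(); print(s['eef_pos'],s['tool_rot'],s['force'])
d=snap('wrist','w13.png'); im=d['pixels']; hsv=cv2.cvtColor(im,cv2.COLOR_RGB2HSV);H,Sa,V=cv2.split(hsv)
for nm,m in(('blue',(H>108)&(H<128)&(Sa>150)&(V>60)),('yellow',(H>18)&(H<32)&(Sa>130)&(V>110))):
    k,l,st,c=cv2.connectedComponentsWithStats(m.astype(np.uint8))
    for i in range(1,k):
        if st[i,4]>60:
            ys,xs=np.nonzero(l==i); Q=np.array([onz(d,a,b,78)[:2] for a,b in zip(xs,ys)],np.float32); r=cv2.minAreaRect(Q); print(nm,st[i],np.round(r[0],1),np.round(r[1],1),round(r[2],1), circ(d,l==i,94))
snap('scene','s13.png')
a=cv2.imread('pics/w13.png');b=cv2.imread('pics/s13.png')[120:270,180:480]
cv2.imwrite('pics/m13.png',np.vstack([cv2.resize(a,(480,300)),cv2.resize(b,(480,240),interpolation=cv2.INTER_CUBIC)]))
E
```

```text
[460.97264332 -90.88461997 297.21714226] [3.13974194e+00 4.85185052e-04 1.42760395e+00] [ 0.52364132  0.51098469 -0.15636274]
yellow [424 144  12  48 271] [ 604.5 -109.7] [64.1 10.8] 82.1 (array([ 599.3, -102.7]), array([12.1, 71.7]))
yellow [434 147  12  48 259] [ 618.3 -115.8] [64.6  7.7] 81.2 (array([ 611.9, -110.9]), array([ 8.2, 85.9]))
yellow [ 340  152   42   41 1372] [ 513.1 -102.7] [54.7 55.3] 81.9 (array([511. , -98.7]), array([53.4, 54.1]))
```

View pics/m13.png

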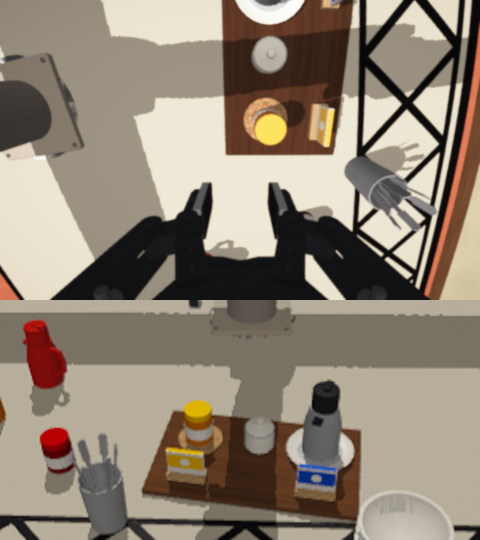

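```bash
python3 - <<'E'
from h import *
d=np.load('last_wrist.npz'); im=d['pixels']; hsv=cv2.cvtColor(im,cv2.COLOR_RGB2HSV);H,Sa,V=cv2.split(hsv)
m=np.zeros(V.shape,np.uint8); m[40:105,325:395]=(Sa[40:105,325:395]<60)&(V[40:105,325:395]>80)
k,l,st,c=cv2.connectedComponentsWithStats(m); i=l[71,359] or 1; print(st[i]); ctr=circ(d,l==i,58); print('sugar',ctr)
X=np.array([.9898,-.1427]);Y=np.array([.1427,.9898]);O=np.array([563.1,16.7])
p=np.array(ctr[0])-O; print('board frame',p@X,p@Y)
ok=abs(p@X+35)<12 and abs(p@Y)<12
if ok: print(finish_job())
E
```

```text
[ 335   48   48   50 1922]
sugar (array([526.1,  21.2]), array([59.2, 62.1]))
board frame -37.26475 -0.8257999999999992
the job is handed in; nothing more can be done
None
```

The board is set and handed in at about 34 s: my last measurements put the jug, honey, sugar and both labels within tolerance. I moved neither the jam jar nor the spoons. The hand-in returned no verdict, so the result is not confirmed.

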